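# Hang the pin caddy, then hold a detector panel against the sprung stop for pinning

## Robot

A 6-joint arm with a two-finger parallel gripper is mounted at the origin on the work surface. World frame = base frame: x ahead of the robot, y to its left, z up, the work surface at z = 0. Lengths are in m, angles in degrees, forces in N, time in s.
With the tool pointing down it reaches from about 0.35 to 0.875 m from the base axis. Payload 4.2 kg.
Tool frame: the origin (TCP) lies at the very end of the fingers, on their centre line; the grasp point (between the pads) lies 19 mm behind it; z points along the fingers, y is the direction in which the jaws open and shut (so a half turn about z gives the same grasp; the last joint's range is limited). The gripper opens to 87 mm and grips with 3 to 60 N. Pads are 19 mm wide; open, the fingers measure 117 mm over their backs; the gripper's body (75 mm by 190 mm) begins 51 mm behind the grasp point.
Start: joints at [89.702, 22.042, 0.453, 0, -68.411, -14.817], TCP at [0.163, 0.603, 0.223] pointing down, gripper open.
Joint ranges: [-179.83, 179.83], [-69.29, 118.12], [-61.27, 80.66], [-181.25, 117.63], [-171.15, -9.14], [-177.46, 177.46]. Speed limits (degrees/s): [159.86, 159.86, 180, 180, 180, 180].

## Interface

Orientations are given as a 3x3 rotation matrix whose columns are the frame's x, y, z axes.
In Python, from station import r, imaging gives the robot as it stands. The module is installed in compiled form; this text tells all that it offers.
- The arm moves only by the tool move_arm, never from a script. Its argument "motion" is one flat list of numbers, 7 for each row, row after row: the shift along the tool's x, y, z in units of 40 mm (1.0 is 40 mm), then the turn, a rotation vector about the tool's x, y, z in units of 5 degrees (1.0 is 5 degrees), then the gripper's target within -1 to 1 (shut at 1, half-way at 0, fully open at -1). In form: [dx, dy, dz, wx, wy, wz, gripper, dx, dy, dz, wx, wy, wz, gripper, ...]. A call has 1 to 20 rows; each row is the pose to reach, as a shift and turn from the pose measured when the call began, along the tool's axes at that moment; what a row does not reach only later rows make up. A row lasts 1/12 s, in which the tool goes at most 41.7 mm and 7.16 degrees, less where a joint would pass 70% of its speed; a pose out of reach is approached as far as the arm can. A call with a gripper value outside its range is refused whole. The fingers move at their own pace and stop on an object; the grip force is fixed at half the most. Time passes only in rows, so rows that repeat a pose let the fingers close. It gives the time, the measured TCP pose, the force and the opening at its end, in the units of the state.
- r.sense(): the state, without advancing time (a new reading comes with each control period).
- imaging.capture(name): name is "scene" or "top" or "wrist"; returns the picture (400x640x3 uint8, blue, green, red); there is no depth.
- imaging.camera_params(name): a dict with "intrinsics" (3x3 intrinsics, pixels), "k1" (the pictures are not rectified: a ray, as slopes to the right and down, at radius r is drawn at 1 + k1 r^2 times it, then the intrinsics apply), "world_from_camera" (4x4, takes a point from camera to world coordinates). Camera axes: x right, y down, z forward; pixel columns grow to the right and rows downward; lengths in m; the calibration is good to about 2 mm. A picture is of the moment at which its call begins: read the wrist's pose just before it. camera_params takes no time and is no camera call; for the wrist camera it gives the pose at the moment of the call.
- r.finish_job(): hands the job in, once; it reports no verdict.
The state is a dict: "time_s": time; "joints": joint angles; "joint_velocities": joint speeds; "effort": joint torques, N m; "tcp_pos": TCP position; "ee_rot": TCP orientation; "wrist_force": force on the tool from outside, world axes, zero at the start; "moment": the same for the moment, N m; "gripper_width": opening from 0.0 (shut) to 1.0 (fully open).
Only numpy, scipy, OpenCV 4.12 (cv2) and the standard library are available. Lean on these libraries where they do the work, as an engineer would, in place of code of your own. Each camera call takes 0.05 s, during which the arm holds its last target.

## Task

The blue pin caddy is standing in the assembly jig: hang it by its handle on the hook stand so I can reach the pins, and let go of it. Then stand the white panel with the blue pegs upright on the jig bed, centred and flat against the orange sprung stop, and press it in to the middle of the stop's travel (about 10 N, pointer in the green zone), never to the end of its travel. Finish while still holding it pressed there so I can pin it, and leave everything else on the bench where it is.

Things in the scene. Friction and masses are not known exactly. Their poses are not given: they have to be found in the camera images.
- jig: Aluminium assembly jig, fixed to the bench: a bed 240 (x) x 170 (y) x 12 mm thick, origin at the centre of its underside, +x towards its stop end, z up. A black housing 130 mm wide stands across the +x end (x +96 to +120 mm), its top 74 mm above the bench; on its top a white strip with a green zone. The sprung stop stands before the housing. The pin caddy stands on the bed before the stop at the start.
- stop_face (a point): Centre of the front face of the jig's orange sprung stop plate, which faces the jig's -x. The plate is 120 wide (jig y) x 63 mm tall, 10 mm thick, its top 77 mm above the bench. Unpressed, this point lies at jig (+60, 0, +45.5) mm; it moves with the plate. Axes as the jig's.
- stop (a joint): How far the sprung stop plate is pushed in along the jig's +x, in m: 0 free, 0.025 at the end of its travel. A plain spring of 800 N/m without preload: 10 N at 0.0125. A red pointer on the plate's top shows the travel; its end is in the green zone from 0.0075 to 0.0175 (6 to 14 N).
- panel: White upright plastic detector panel, 24 thick (x) x 130 wide (y) x 120 mm tall (z), about 0.3 kg, with dark dimples on both faces and a blue peg (12 mm diameter, 12 mm long) on each narrow side 60 mm up. Origin at the centre of its underside. Both faces are alike. It stands on the bench beside the grey spare panel; which of the two places it has varies. Can be gripped from above over its thickness; gripped within 35 mm of its top the fingers pass over the stop and housing.
- spare: Grey spare panel of the same size without pegs: leave it alone. Origin at the centre of its underside.
- caddy: Blue open tray 70 (x) x 130 (y) x 45 mm tall with brass pins, about 0.2 kg, origin at the centre of its underside. Its steel handle, a 10 mm round bar, spans it along y, legs at y +-61 mm. The bar is level, centreline 120 mm above the underside (70 mm clear above the tray rim); its middle 36 mm is kinked up to a peak at 130 mm where the hook centres itself. Grip a level part beside it.
- caddy_bar (a point): Peak of the kink in the middle of the caddy handle's bar, on its centreline, 130 mm above the tray's underside; axes as the caddy's (y along the bar).
- hook: Hook stand, fixed to the bench: base 110 x 100 x 12 mm, origin at the centre of its underside, a yellow 16 mm post at the origin, and at 185 mm height a level yellow steel arm 8 mm thick from the post along the stand's -x, 100 mm long; its end turns up, the tip's top 209 mm above the bench. A handle hung on the arm has its peak (centreline) 194 mm above the bench. The bar has to come over the tip from the -x side, with the arm between the bar and the tray.
- hook_arm (a point): Middle of the usable length of the hook's level arm, on its centreline: stand (-55, 0, +185) mm. Axes as the stand's.
- foam: White foam slab 130 x 70 x 20 mm lying on the bench (leave alone). Origin under its centre.
- cup: Small clear cup 60 mm wide, 40 mm tall (leave alone). Origin under its centre.
- tweezers: Steel tweezers 140 mm long lying on the bench (leave alone). Origin near the middle.
- acrylic: Clear plate 80 x 60 x 5 mm lying on the bench (leave alone). Origin under its centre.
- clamp: White block 90 x 50 x 80 mm with a blue clamp on it, 180 mm tall in all, behind the jig (leave alone). Origin under the block's centre.
- driver: Yellow-handled screwdriver 160 mm long lying on the bench (leave alone).
Things that resemble listed ones, but are neither listed nor needed, are in the scene too. There is more than one size of the caddy; the job needs the larger. What is shaped like the panel but turquoise is not meant.

How it is judged:
By the outcome, as a careful person would: the job done as asked, in the order asked, and still so for the second after the job is handed in, while the arm keeps its last pose, push and grip.
It also fails if it takes over 58 s, if anything falls off the work surface, if the arm or the gripper's body presses on something with over 40 N, if the wrist force passes 120 N, or if a joint passes its speed limit or range.

## Working session

There is one attempt and no reset: what is moved stays moved. The work goes in short steps, Python scripts to look and compute and a tool call to move; the robot and the scene stay as the last step left them, time stands still between calls to the robot, and variables do not carry over. Pictures are saved under pics/ and viewed, and the job is handed in when it is done.

Besides the shell and the picture viewer there is one more tool, called after "Request:" as a command line: name --argument value ..., lists and objects as JSON in quotes. move_arm: Moves the arm, as the interface text tells. Its arguments: {"type":"object","properties":{"motion":{"type":"array","items":{"type":"number"}}},"required":["motion"]}

```bash
mkdir -p pics; ls
python3 - <<'E'
from station import r, imaging
import cv2, numpy as np
s=r.sense(); print(s)
for n in ["scene","top","wrist"]:
    p=imaging.camera_params(n); print(n,p)
    cv2.imwrite(f"pics/{n}0.png",imaging.capture(n))
E
```

```text
pics
{'time_s': 0.0, 'joints': array([ 8.97026794e+01,  2.20899994e+01,  3.79502837e-01, -2.79347104e-02,
       -6.84129410e+01, -1.48181769e+01]), 'joint_velocities': array([ 0.0200562 ,  0.09912522,  0.09362878, -0.02849177, -0.00127518,
        0.04860413]), 'effort': array([-1.63915080e-03, -3.90668285e+01,  1.87403512e+01,  4.21963826e+00,
        1.09082865e-02, -2.03741201e-04]), 'tcp_pos': array([0.16279124, 0.60279158, 0.22146849]), 'ee_rot': array([[ 9.65355241e-01, -2.60938772e-01, -4.64528767e-04],
       [-2.60939161e-01, -9.65352849e-01, -2.15196824e-03],
       [ 1.13097782e-04,  2.19862757e-03, -9.99997577e-01]]), 'wrist_force': array([ 0.69595677, -0.46773725,  0.1258291 ]), 'moment': array([ 0.02648718, -0.02282278,  0.06210473]), 'gripper_width': 1.000793739387663}
scene {'intrinsics': array([[444.12734932,   0.        , 316.93023645],
       [  0.        , 444.12734932, 203.7231698 ],
       [  0.        ,   0.        ,   1.        ]]), 'k1': 0.029626589256700392, 'world_from_camera': array([[-0.35510523,  0.58554967, -0.72871933,  1.3031557 ],
       [ 0.9346786
[... 405 characters left out ...]
151, -0.99055834,  0.1360147 ,  0.36258073],
       [-0.99957813,  0.02017641,  0.02089214, -0.06323111],
       [-0.02343917, -0.13559899, -0.99048651,  1.28150351],
       [ 0.        ,  0.        ,  0.        ,  1.        ]])}
wrist {'intrinsics': array([[323.55209968,   0.        , 316.1282686 ],
       [  0.        , 323.55209968, 198.88493519],
       [  0.        ,   0.        ,   1.        ]]), 'k1': -0.03033912740858606, 'world_from_camera': array([[-0.26207917, -0.92630718, -0.27068344,  0.23824144],
       [-0.96504545,  0.25194737,  0.07217898,  0.58127141],
       [ 0.00133807,  0.28013843, -0.95995868,  0.38424191],
       [ 0.        ,  0.        ,  0.        ,  1.        ]])}
```

View pics/scene0.png

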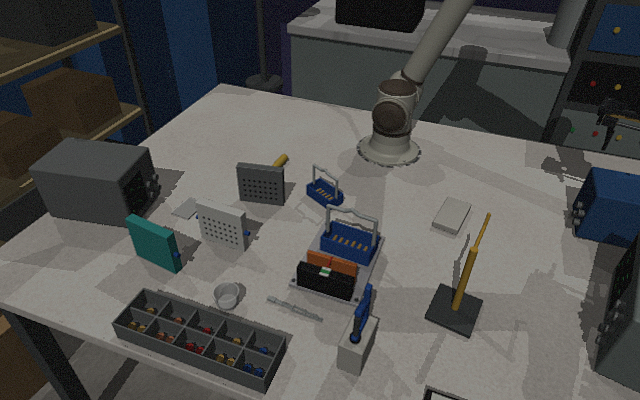

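View pics/top0.png

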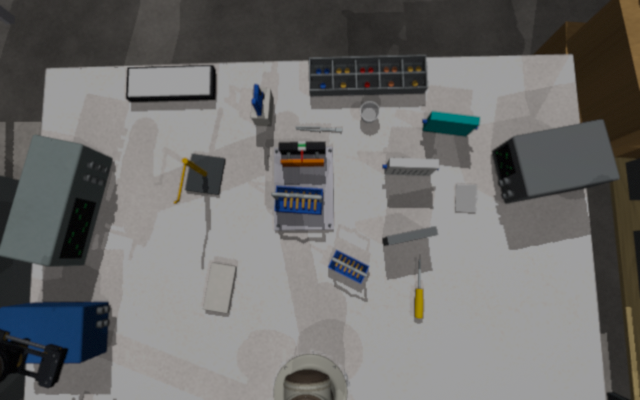

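View pics/wrist0.png

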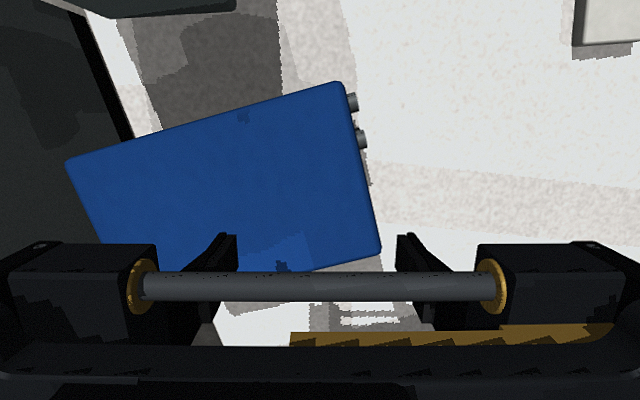

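The scene view shows the jig with the caddy at about (345,250) and the hook at (460,290). The white panel is at (222,225) and the grey spare at (262,185). The top view has the jig at (305,190), the hook at (205,175) and the white panel at (410,167). I'll zoom in.

```bash
cat > h.py <<'E'
import numpy as np, cv2
from station import r, imaging
from scipy.spatial.transform import Rotation as R
def ray(P,u,v):
    K=P["intrinsics"]; d=np.array([(u-K[0,2])/K[0,0],(v-K[1,2])/K[1,1]])
    s=d.copy()
    for _ in range(20): s=d/(1+P["k1"]*(s@s))
    T=P["world_from_camera"]; w=T[:3,:3]@np.array([s[0],s[1],1]); return T[:3,3],w/np.linalg.norm(w)
def onz(P,u,v,z):
    o,d=ray(P,u,v); return o+d*(z-o[2])/d[2]
def tri(a,b):
    (o1,d1),(o2,d2)=a,b
    A=np.stack([d1,-d2],1); t=np.linalg.lstsq(A,o2-o1,rcond=None)[0]
    p,q=o1+t[0]*d1,o2+t[1]*d2; return (p+q)/2,np.linalg.norm(p-q)
def proj(P,X):
    T=P["world_from_camera"]; c=T[:3,:3].T@(np.asarray(X)-T[:3,3]); s=c[:2]/c[2]; s=s*(1+P["k1"]*(s@s))
    K=P["intrinsics"]; return np.array([K[0,0]*s[0]+K[0,2],K[1,1]*s[1]+K[1,2]])
def crop(im,x0,y0,x1,y1,f,name):
    c=cv2.resize(im[y0:y1,x0:x1],None,fx=f,fy=f,interpolation=cv2.INTER_CUBIC); c=cv2.convertScaleAbs(c,alpha=1.3,beta=10); cv2.imwrite(name,c)
E
python3 - <<'E'
from h import *
t=cv2.imread("pics/top0.png"); s=cv2.imread("pics/scene0.png")
crop(t,160,130,360,250,4,"pics/a1.png"); crop(s,280,180,500,340,3.6,"pics/a2.png"); crop(t,370,90,500,260,3.5,"pics/a3.png")
E
```

```text
(no output)
```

View pics/a1.png

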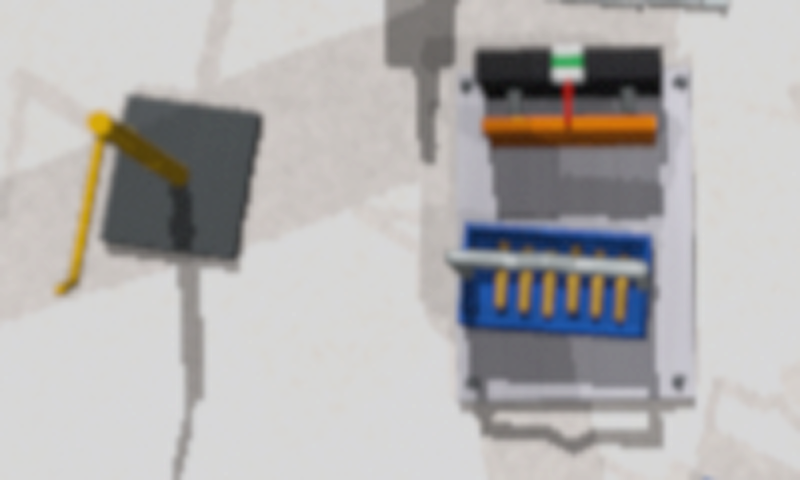

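View pics/a2.png

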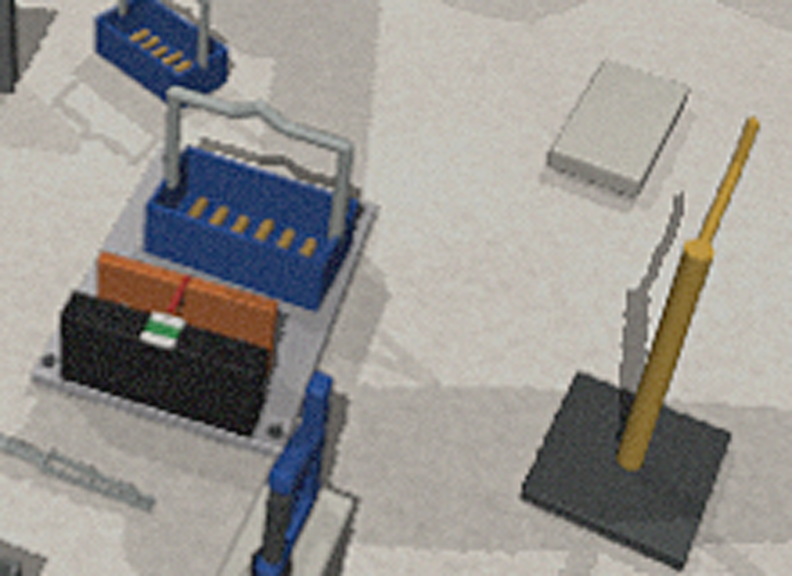

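View pics/a3.png

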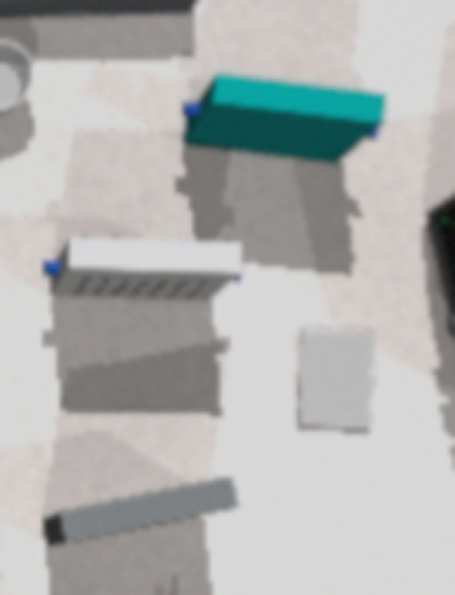

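```bash
cat > m.py <<'E'
from h import *
np.set_printoptions(precision=4,suppress=True)
T=imaging.camera_params("top"); S=imaging.camera_params("scene")
t=lambda x,y:(160+x/4-.375,130+y/4-.375)
s=lambda x,y:(280+x/3.6-.36,180+y/3.6-.36)
t3=lambda x,y:(370+x/3.5-.36,90+y/3.5-.36)
def ang(a,b): d=b-a; return np.degrees(np.arctan2(d[1],d[0]))
print("bed corners"); c=[onz(T,*t(*p),.012) for p in [(458,66),(690,66),(694,403),(460,404)]]
for p in c: print(p)
print("ctr",np.mean(c,0),[np.linalg.norm(c[i]-c[(i+1)%4]) for i in range(4)],"x-axis angs",ang(c[3],c[0]),ang(c[2],c[1]))
print("orange top rear/front edge"); 
for p in [(484,118),(656,116),(484,133),(656,131)]: print(onz(T,*t(*p),.077))
print("housing top");
for p in [(477,48),(662,48),(662,80),(477,80)]: print(onz(T,*t(*p),.074))
for n,a,b in [("bar+y",(452,260),(348,148)),("bar-y",(645,268),(175,95)),("hooktip",(64,288),(754,121)),("posttop",(100,122),(698,248))]:
    print(n,tri(ray(T,*t(*a)),ray(S,*s(*b))))
print("bar on z.132:",onz(T,*t(452,260),.132),onz(T,*t(645,268),.132))
print("hook base z.012");h=[onz(T,*t(*p),.012) for p in [(128,95),(262,116),(238,260),(104,242)]]
for p in h: print(p)
print(np.mean(h,0),[np.linalg.norm(h[i]-h[(i+1)%4]) for i in range(4)],ang(h[3],h[0]),ang(h[2],h[1]))
print("panel top z.12");q=[onz(T,*t3(*p),.12) for p in [(70,238),(241,242),(241,270),(68,269)]]
for p in q: print(p)
print(np.mean(q,0),[np.linalg.norm(q[i]-q[(i+1)%4]) for i in range(4)],ang(q[1],q[0]),ang(q[2],q[3]))
print("foam/clamp etc skip; spare top");
for p in [(44,517),(234,477),(238,504),(48,545)]: print(onz(T,*t3(*p),.12))
E
python3 m.py
```

```text
bed corners
[0.6818 0.0926 0.012 ]
[ 0.6779 -0.0753  0.012 ]
[ 0.435 -0.073  0.012]
[0.4374 0.092  0.012 ]
ctr [0.558  0.0091 0.012 ] [np.float64(0.16794948716025818), np.float64(0.24289998578782038), np.float64(0.16505274619604596), np.float64(0.24444833726312126)] x-axis angs 0.13750804413069737 -0.5381746812505852
orange top rear/front edge
[0.6286 0.0669 0.077 ]
[ 0.6273 -0.0508  0.077 ]
[0.6181 0.0669 0.077 ]
[ 0.6169 -0.0506  0.077 ]
housing top
[0.6786 0.0718 0.074 ]
[ 0.6756 -0.0558  0.074 ]
[ 0.6531 -0.0553  0.074 ]
[0.656  0.0719 0.074 ]
bar+y (array([0.5236, 0.0835, 0.1284]), np.float64(0.0017954049705865736))
bar-y (array([ 0.5152, -0.04  ,  0.1287]), np.float64(0.004952625474133705))
hooktip (array([0.5004, 0.3123, 0.2055]), np.float64(0.005370362968172056))
posttop (array([0.6059, 0.2953, 0.1924]), np.float64(0.0022678576027010708))
bar on z.132: [0.5233 0.0822 0.132 ] [ 0.5155 -0.0424  0.132 ]
hook base z.012
[0.6659 0.3333 0.012 ]
[0.6481 0.235  0.012 ]
[0.5432 0.2511 0.012 ]
[0.5582 0.3483 0.012 ]
[0.6039 0.2919 0.012 ] [np.float64(0.09990253978154309), np.float64(0.1061151459865486), np.float64(0.09840973411855494), np.float64(0.10874995256513896)] -7.940637142976709 -8.706908908303522
panel top z.12
[ 0.6167 -0.2246  0.12  ]
[ 0.6109 -0.3522  0.12  ]
[ 0.5896 -0.351   0.12  ]
[ 0.5931 -0.2222  0.12  ]
[ 0.6026 -0.2875  0.12  ] [np.float64(0.12773456887706217), np.float64(0.02135315101535427), np.float64(0.1289139225570492), np.float64(0.02375413330191505)] 87.38948293322224 88.44042700495862
foam/clamp etc skip; spare top
[ 0.4086 -0.1976  0.12  ]
[ 0.4352 -0.3377  0.12  ]
[ 0.4154 -0.3396  0.12  ]
[ 0.3882 -0.1998  0.12  ]
```

```bash
cat >> h.py <<'E'
def units(p,psi):
    "target TCP pos, tool y axis direction (deg, world), tool down"
    s=r.sense(); a=np.radians(psi); y=np.array([np.cos(a),np.sin(a),0]); z=np.array([0,0,-1.]); x=np.cross(y,z)
    R1=np.stack([x,y,z],1); R0=s["ee_rot"]
    u=R0.T@(np.array(p)-s["tcp_pos"])/.04; w=np.degrees(R.from_matrix(R0.T@R1).as_rotvec())/5
    print(np.round(u,3),np.round(w,3)," pose",np.round(s["tcp_pos"],4)," t",round(s["time_s"],2),"F",np.round(s["wrist_force"],1),"g",round(s["gripper_width"],3))
E
python3 -c "
from h import *
units((.52,.05,.30),176.4)"
```

```text
[12.226 11.018 -1.937] [ 1.6000e-02 -1.5000e-02  1.5695e+01]  pose [0.1629 0.6029 0.2217]  t 0.15 F [-0.9  0.1  0.2] g 1.003
```

Request:
move_arm --motion '[0.6, 0.5, -1.5, 0, 0, 0.8, -1, 1.2, 1.1, -1.94, 0, 0, 1.5, -1, 12.23, 11.02, -1.94, 0, 0, 15.7, -1, 12.23, 11.02, -1.94, 0, 0, 15.7, -1, 12.23, 11.02, -1.94, 0, 0, 15.7, -1, 12.23, 11.02, -1.94, 0, 0, 15.7, -1, 12.23, 11.02, -1.94, 0, 0, 15.7, -1, 12.23, 11.02, -1.94, 0, 0, 15.7, -1, 12.23, 11.02, -1.94, 0, 0, 15.7, -1, 12.23, 11.02, -1.94, 0, 0, 15.7, -1, 12.23, 11.02, -1.94, 0, 0, 15.7, -1, 12.23, 11.02, -1.94, 0, 0, 15.7, -1, 12.23, 11.02, -1.94, 0, 0, 15.7, -1, 12.23, 11.02, -1.94, 0, 0, 15.7, -1, 12.23, 11.02, -1.94, 0, 0, 15.7, -1, 12.23, 11.02, -1.94, 0, 0, 15.7, -1, 12.23, 11.02, -1.94, 0, 0, 15.7, -1, 12.23, 11.02, -1.94, 0, 0, 15.7, -1, 12.23, 11.02, -1.94, 0, 0, 15.7, -1, 12.23, 11.02, -1.94, 0, 0, 15.7, -1]'

```text
time_s: 1.82
tcp_pos: [0.5198, 0.05, 0.2997]
ee_rot: [[-0.063, -0.998, -0.001], [-0.998, 0.063, -0.002], [0.002, 0.001, -1.0]]
wrist_force: [0.0, -0.1, -0.1]
gripper_width: 1.001
```

Run:
```python
from h import *
units((.52,.05,.30),176.4)
P=imaging.camera_params("wrist"); im=imaging.capture("wrist"); cv2.imwrite("pics/w1.png",im)
import pickle; pickle.dump(P,open("w1.pkl","wb"))
```

```text
[ 0.    -0.006 -0.007] [ 0.013 -0.019 -0.008]  pose [0.5198 0.05   0.2997]  t 1.82 F [ 0.  -0.1 -0.1] g 1.001
```

View pics/w1.png

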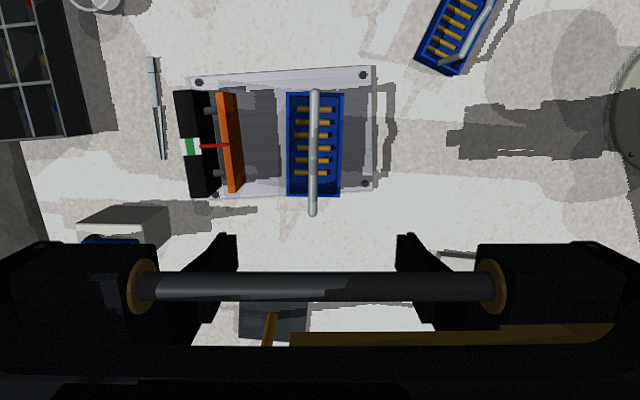

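The wrist view shows the bar from (315,93) to (313,213) and the jig bed corners at (193,77), (374,67), (374,188) and (189,197).

Run:
```python
from h import *
import pickle
np.set_printoptions(precision=4,suppress=True)
P=pickle.load(open("w1.pkl","rb"));im=cv2.imread("pics/w1.png")
a,b=onz(P,315,95,.132),onz(P,313,211,.132); print("bar",a,b,(a+b)/2,np.degrees(np.arctan2(-(b-a)[0],(b-a)[1])))
h=cv2.cvtColor(im,cv2.COLOR_BGR2HSV)
blue=cv2.inRange(h,(105,120,40),(130,255,255)); blue[:,:270]=0; blue[:,360:]=0;blue[230:]=0
ys,xs=np.nonzero(blue); pts=np.array([onz(P,u,v,.057)[:2] for u,v in zip(xs,ys)])*1000
print("tray",cv2.minAreaRect(pts.astype(np.float32)))
c=[onz(P,*p,.012) for p in [(193,77),(374,67),(375,190),(189,199)]]
for p in c: print(p)
crop(im,170,50,400,240,3.4,"pics/w1c.png")
```

```text
bar [ 0.5163 -0.0378  0.132 ] [0.5263 0.0809 0.132 ] [0.5213 0.0216 0.132 ] -4.798516111023126
tray ((521.6136474609375, 21.089706420898438), (129.74029541015625, 69.94281005859375), 84.85417938232422)
[ 0.6752 -0.0749  0.012 ]
[ 0.4373 -0.0714  0.012 ]
[0.4387 0.0946 0.012 ]
[0.709  0.0906 0.012 ]
```

View pics/w1c.png

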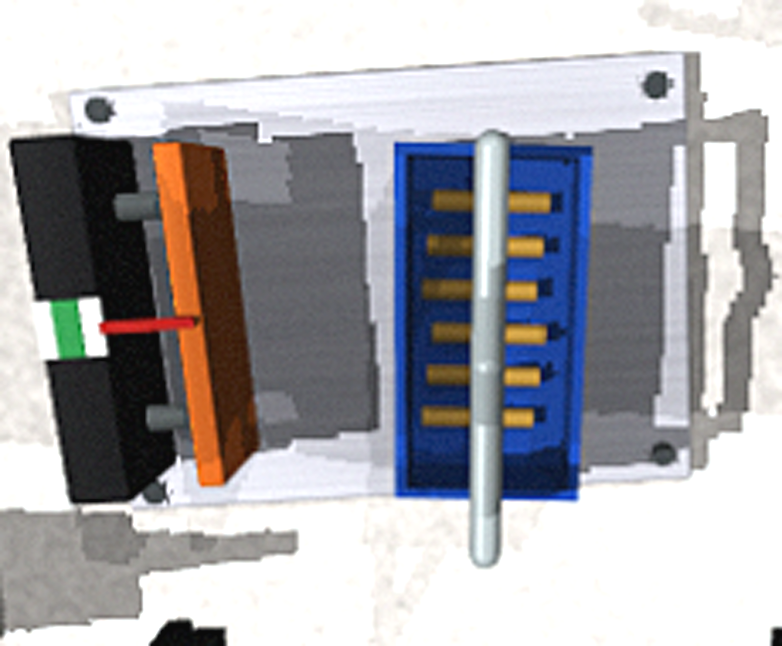

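```bash
python3 -c "
from h import *
units((.5242,.051,.113),175)"
```

```text
[-0.028 -0.116  4.673] [ 0.008 -0.018  0.284]  pose [0.5196 0.0505 0.2999]  t 1.87 F [ 0.9  1.1 -0. ] g 1.0
```

Request:
move_arm --motion '[-0.03, -0.11, 1, 0, 0, 0.28, -1, -0.03, -0.11, 2, 0, 0, 0.28, -1, -0.03, -0.11, 3, 0, 0, 0.28, -1, -0.03, -0.11, 3.7, 0, 0, 0.28, -1, -0.03, -0.11, 4.2, 0, 0, 0.28, -1, -0.03, -0.11, 4.5, 0, 0, 0.28, -1, -0.03, -0.11, 4.67, 0, 0, 0.28, -1, -0.03, -0.11, 4.67, 0, 0, 0.28, -1, -0.03, -0.11, 4.67, 0, 0, 0.28, 1, -0.03, -0.11, 4.67, 0, 0, 0.28, 1, -0.03, -0.11, 4.67, 0, 0, 0.28, 1, -0.03, -0.11, 4.67, 0, 0, 0.28, 1, -0.03, -0.11, 4.67, 0, 0, 0.28, 1, -0.03, -0.11, 4.67, 0, 0, 0.28, 1, -0.03, -0.11, 4.67, 0, 0, 0.28, 1, -0.03, -0.11, 4.67, 0, 0, 0.28, 1, -0.03, -0.11, 4.67, 0, 0, 0.28, 1, -0.03, -0.11, 4.67, 0, 0, 0.28, 1]'

```text
time_s: 3.37
tcp_pos: [0.5239, 0.0511, 0.1131]
ee_rot: [[-0.087, -0.996, -0.001], [-0.996, 0.087, -0.002], [0.002, 0.001, -1.0]]
wrist_force: [-0.4, 0.3, 0.9]
gripper_width: 0.327
```

Run:
```python
from h import *
units((.5242,.051,.113),175)
cv2.imwrite("pics/w2.png",imaging.capture("wrist"))
```

```text
[ 0.001 -0.007  0.002] [ 0.008 -0.019  0.004]  pose [0.5239 0.0511 0.1131]  t 3.37 F [-0.4  0.3  0.9] g 0.327
```

View pics/w2.png

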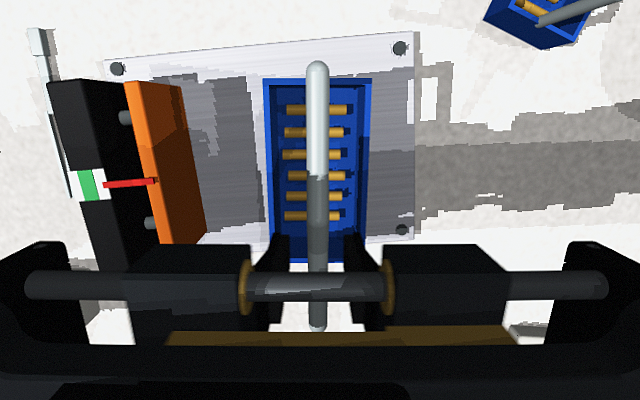

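Still closing, with the bar at x≈317 centred between the pads. I'll let it close.

Request:
move_arm --motion '[0, 0, 0, 0, 0, 0, 1, 0, 0, 0, 0, 0, 0, 1, 0, 0, 0, 0, 0, 0, 1, 0, 0, 0, 0, 0, 0, 1, 0, 0, 0, 0, 0, 0, 1, 0, 0, 0, 0, 0, 0, 1]'

```text
time_s: 3.92
tcp_pos: [0.5238, 0.0511, 0.113]
ee_rot: [[-0.087, -0.996, -0.001], [-0.996, 0.087, -0.002], [0.002, 0.001, -1.0]]
wrist_force: [-0.0, 0.2, 0.5]
gripper_width: 0.102
```

Run:
```python
from h import *
units((.5242,.051,.25),175)
```

```text
[ 0.007 -0.006 -3.424] [ 0.012 -0.019  0.004]  pose [0.5238 0.0511 0.113 ]  t 3.92 F [-0.   0.2  0.5] g 0.102
```

Request:
move_arm --motion '[0, 0, -0.3, 0, 0, 0, 1, 0, 0, -0.7, 0, 0, 0, 1, 0, 0, -1.1, 0, 0, 0, 1, 0, 0, -1.5, 0, 0, 0, 1, 0, 0, -1.9, 0, 0, 0, 1, 0, 0, -2.3, 0, 0, 0, 1, 0, 0, -2.6, 0, 0, 0, 1, 0, 0, -2.75, 0, 0, 0, 1, 0, 0, -2.75, 0, 0, 0, 1, 0, 0, -2.75, 0, 0, 0, 1]'

```text
time_s: 4.75
tcp_pos: [0.5235, 0.0513, 0.2224]
ee_rot: [[-0.087, -0.996, -0.002], [-0.996, 0.087, -0.001], [0.001, 0.002, -1.0]]
wrist_force: [-0.2, -0.5, -2.1]
gripper_width: 0.102
```

Run:
```python
from h import *
import pickle
units((.5242,.051,.223),175)
for n in ["wrist","scene","top"]:
    pickle.dump(imaging.camera_params(n),open(n+"3.pkl","wb")); cv2.imwrite(f"pics/{n}3.png",imaging.capture(n))
im=cv2.imread("pics/scene3.png"); crop(im,280,140,500,340,3.6,"pics/s3c.png")
```

```text
[ 0.005 -0.019 -0.016] [ 0.024 -0.017  0.   ]  pose [0.5235 0.0513 0.2224]  t 4.75 F [-0.2 -0.5 -2.1] g 0.102
```

View pics/s3c.png

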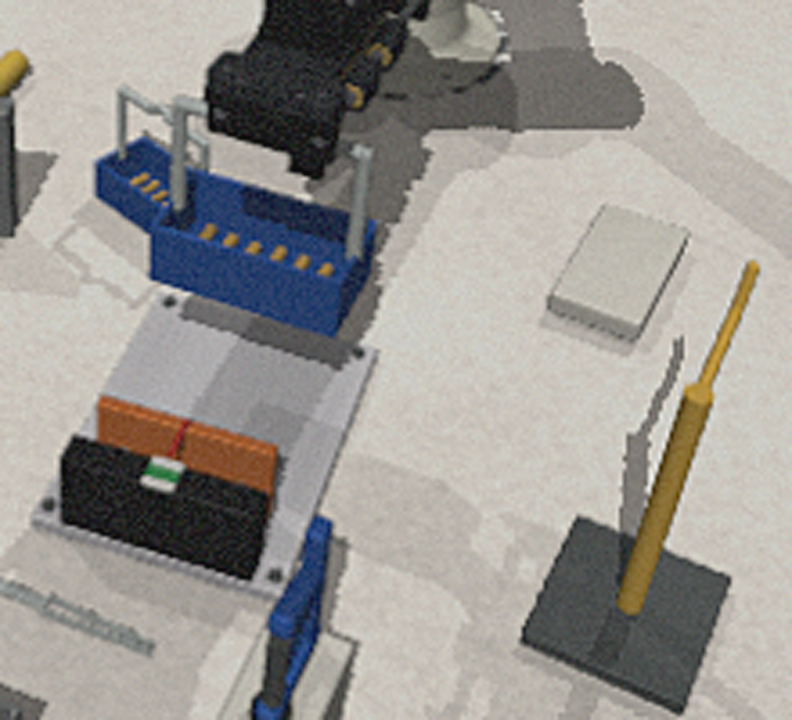

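View pics/wrist3.png

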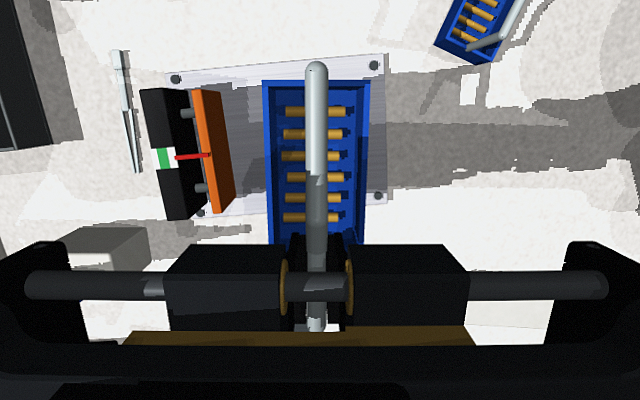

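Run:
```python
from h import *
np.set_printoptions(precision=4,suppress=True)
T=imaging.camera_params("top"); im=cv2.imread("pics/top0.png"); h=cv2.cvtColor(im,cv2.COLOR_BGR2HSV)
m=cv2.inRange(h,(15,120,80),(35,255,255))
for v in range(162,206):
    xs=np.nonzero(m[v,160:215])[0]+160
    if len(xs): 
        seg=xs[np.r_[True,np.diff(xs)==1].cumprod().astype(bool)]
        c=seg.mean(); print(v,seg[0],seg[-1],onz(T,c,v,.185)[:2],end=" | ")
d=cv2.inRange(h,(0,0,25),(180,110,90)); d[:, :180]=0; d[:,230:]=0; d[:150]=0; d[200:]=0
d|=m&0
ys,xs=np.nonzero(d); print(len(xs))
pts=np.array([onz(T,u,v,.012)[:2] for u,v in zip(xs,ys)])*1000
print(cv2.minAreaRect(pts.astype(np.float32)))
```

```text
162 183 187 [0.6029 0.2955] | 163 184 187 [0.6003 0.2942] | 164 184 186 [0.5978 0.2954] | 165 184 186 [0.5952 0.2953] | 166 184 185 [0.5927 0.2965] | 167 183 185 [0.5902 0.2977] | 168 183 185 [0.5876 0.2977] | 169 183 184 [0.5851 0.2989] | 170 183 184 [0.5826 0.2988] | 171 183 184 [0.58   0.2987] | 172 182 184 [0.5775 0.2999] | 173 182 184 [0.575  0.2999] | 174 182 183 [0.5725 0.3011] | 175 182 183 [0.5699 0.301 ] | 176 182 183 [0.5674 0.301 ] | 177 181 183 [0.5649 0.3022] | 178 181 183 [0.5623 0.3021] | 179 181 182 [0.5598 0.3033] | 180 181 182 [0.5573 0.3032] | 181 181 182 [0.5548 0.3032] | 182 181 182 [0.5523 0.3031] | 183 180 182 [0.5498 0.3043] | 184 180 182 [0.5472 0.3042] | 185 180 181 [0.5447 0.3054] | 186 180 181 [0.5422 0.3054] | 187 180 181 [0.5397 0.3053] | 188 179 181 [0.5372 0.3065] | 189 179 181 [0.5347 0.3064] | 190 179 180 [0.5322 0.3076] | 191 179 180 [0.5297 0.3076] | 192 179 180 [0.5272 0.3075] | 193 178 180 [0.5247 0.3087] | 194 178 180 [0.5222 0.3086] | 195 178 179 [0.5197 0.3098] | 196 178 179 [0.5172 0.3097] | 197 178 179 [0.5147 0.3097] | 198 178 179 [0.5122 0.3096] | 199 177 179 [0.5097 0.3108] | 200 177 178 [0.5072 0.312 ] | 201 175 177 [0.5048 0.3157] | 202 174 176 [0.5024 0.3181] | 1220
((601.6870727539062, 294.4840393066406), (104.19879150390625, 114.60297393798828), 81.30732727050781)
```

Run:
```python
from h import *
units((.448,.10,.225),173)
units((.4606,.3487,.225),170.9)
```

```text
[-1.055  1.981 -0.076] [ 0.039 -0.029  0.401]  pose [0.5233 0.0511 0.2218]  t 4.9 F [-0.3 -0.  -2.1] g 0.107
[-7.276  2.209 -0.091] [ 0.038 -0.03   0.821]  pose [0.5233 0.0511 0.2218]  t 4.9 F [-0.3 -0.  -2.1] g 0.107
```

Request:
move_arm --motion '[-0.2, 0.4, -0.08, 0, 0, 0.1, 1, -0.5, 1, -0.08, 0, 0, 0.2, 1, -0.8, 1.6, -0.08, 0, 0, 0.3, 1, -1.1, 2, -0.08, 0, 0, 0.4, 1, -1.6, 2.1, -0.08, 0, 0, 0.5, 1, -2.2, 2.15, -0.08, 0, 0, 0.6, 1, -2.9, 2.2, -0.08, 0, 0, 0.7, 1, -3.6, 2.2, -0.08, 0, 0, 0.8, 1, -4.3, 2.2, -0.08, 0, 0, 0.82, 1, -5, 2.2, -0.08, 0, 0, 0.82, 1, -5.7, 2.2, -0.08, 0, 0, 0.82, 1, -6.3, 2.2, -0.08, 0, 0, 0.82, 1, -6.8, 2.2, -0.08, 0, 0, 0.82, 1, -7.1, 2.2, -0.08, 0, 0, 0.82, 1, -7.28, 2.2, -0.08, 0, 0, 0.82, 1, -7.28, 2.2, -0.08, 0, 0, 0.82, 1, -7.28, 2.2, -0.08, 0, 0, 0.82, 1]'

```text
time_s: 6.32
tcp_pos: [0.4607, 0.3481, 0.224]
ee_rot: [[-0.158, -0.987, -0.005], [-0.987, 0.158, -0.004], [0.004, 0.004, -1.0]]
wrist_force: [0.0, 1.0, -2.3]
gripper_width: 0.101
```

Run:
```python
from h import *
import pickle
units((.5544,.3339,.225),170.9)
for n in ["wrist","scene"]:
    pickle.dump(imaging.camera_params(n),open(n+"4.pkl","wb")); cv2.imwrite(f"pics/{n}4.png",imaging.capture(n))
im=cv2.imread("pics/scene4.png"); crop(im,330,130,530,340,2.85,"pics/s4c.png")
```

```text
[-0.02  -2.37  -0.034] [ 0.046 -0.048 -0.001]  pose [0.4607 0.3481 0.224 ]  t 6.32 F [ 0.   1.  -2.3] g 0.101
```

View pics/s4c.png

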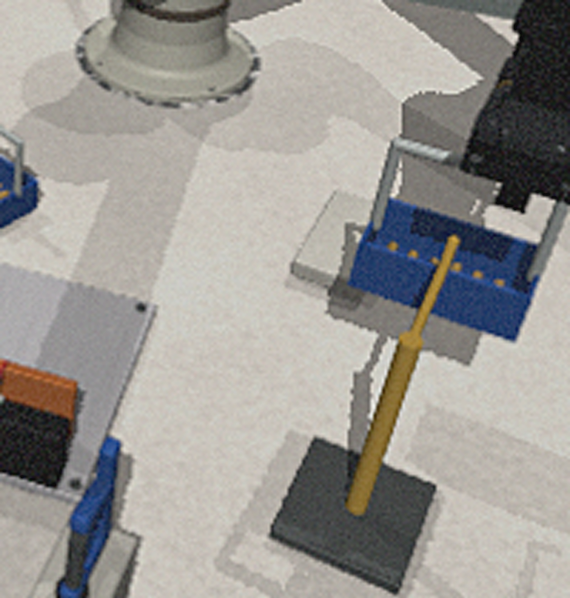

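View pics/wrist4.png

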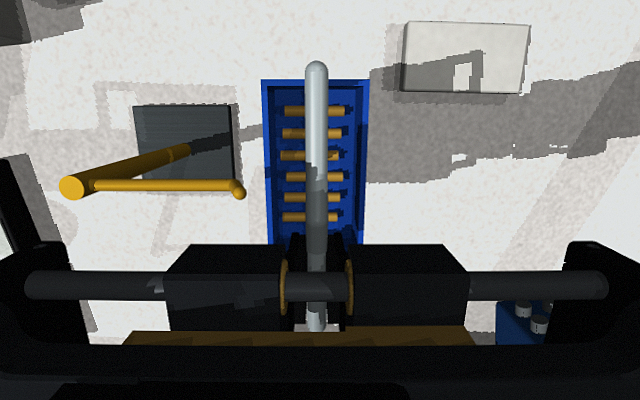

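Run:
```python
from h import *
import pickle
np.set_printoptions(precision=4,suppress=True)
P=pickle.load(open("wrist4.pkl","rb")); s=r.sense(); X=s["ee_rot"][:,0]; Y=s["ee_rot"][:,1]; t=s["tcp_pos"]
im=cv2.imread("pics/wrist4.png"); crop(im,40,50,400,260,2.2,"pics/w4c.png")
tool=lambda p:s["ee_rot"].T@(p-t)*1000
for p,z in [((110,186),.185),((170,185.5),.185),((215,185.5),.185),((238,188),.205),((74,186),.193)]: 
    q=onz(P,*p,z); print(q,tool(q))
print("peak px",proj(P,t+.030*X+[0,0,.029]))
print("bar far end px",proj(P,t+.091*X+[0,0,.019]))
```

```text
[0.5895 0.2984 0.185 ] [  28.094  -135.0109   39.1839]
[0.5505 0.3045 0.185 ] [ 28.3113 -95.5058  39.3235]
[0.5217 0.3092 0.185 ] [ 28.2382 -66.3035  39.426 ]
[0.5017 0.309  0.205 ] [ 31.646  -46.5975  19.5062]
[0.6068 0.2936 0.193 ] [  30.1482 -152.8374   31.1279]
peak px [319.2833 218.8525]
bar far end px [319.2723  72.3244]
```

View pics/w4c.png

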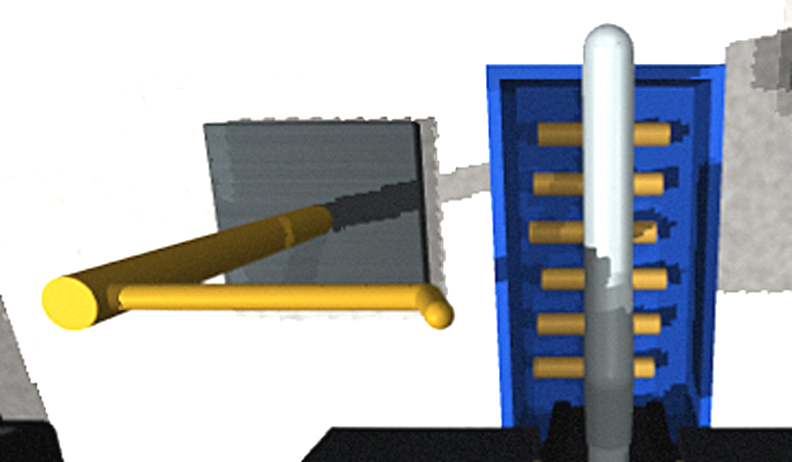

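Request:
move_arm --motion '[-0.01, -0.3, 0, 0, 0, 0, 1, -0.01, -0.6, 0, 0, 0, 0, 1, -0.01, -0.9, 0, 0, 0, 0, 1, -0.01, -1.2, 0, 0, 0, 0, 1, -0.01, -1.5, 0, 0, 0, 0, 1, -0.01, -1.8, 0, 0, 0, 0, 1, -0.01, -2.1, 0, 0, 0, 0, 1, -0.01, -2.3, 0, 0, 0, 0, 1, -0.01, -2.38, 0, 0, 0, 0, 1, -0.01, -2.38, 0.2, 0, 0, 0, 1, -0.01, -2.38, 0.5, 0, 0, 0, 1, -0.01, -2.38, 0.8, 0, 0, 0, 1, -0.01, -2.38, 1.0, 0, 0, 0, 1, -0.01, -2.38, 1.15, 0, 0, 0, 1, -0.01, -2.38, 1.25, 0, 0, 0, 1, -0.01, -2.38, 1.25, 0, 0, 0, 1]'

```text
time_s: 7.75
tcp_pos: [0.5541, 0.3327, 0.1733]
ee_rot: [[-0.159, -0.987, -0.005], [-0.987, 0.159, -0.004], [0.004, 0.005, -1.0]]
wrist_force: [0.2, 0.4, -2.8]
gripper_width: 0.103
```

Run:
```python
from h import *
units((.5544,.3339,.165),170.9)
for n in ["wrist","scene"]: cv2.imwrite(f"pics/{n}5.png",imaging.capture(n))
im=cv2.imread("pics/scene5.png"); crop(im,360,150,530,330,3.3,"pics/s5c.png")
```

```text
[-0.031 -0.003  0.208] [ 0.053 -0.051 -0.005]  pose [0.5541 0.3327 0.1733]  t 7.75 F [ 0.2  0.4 -2.8] g 0.103
```

View pics/s5c.png

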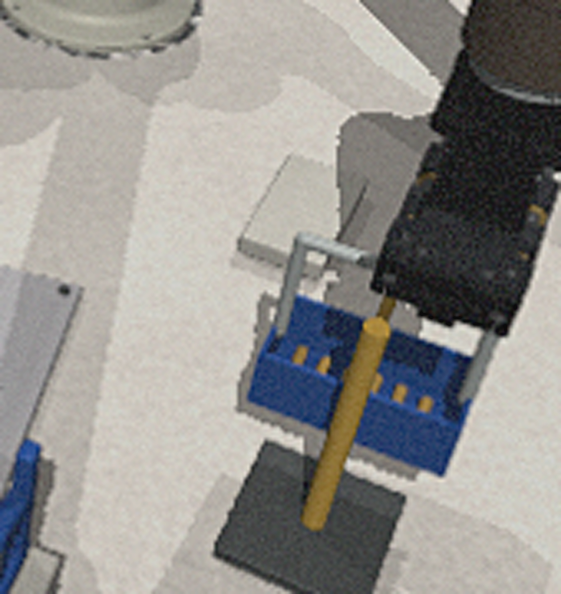

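View pics/wrist5.png

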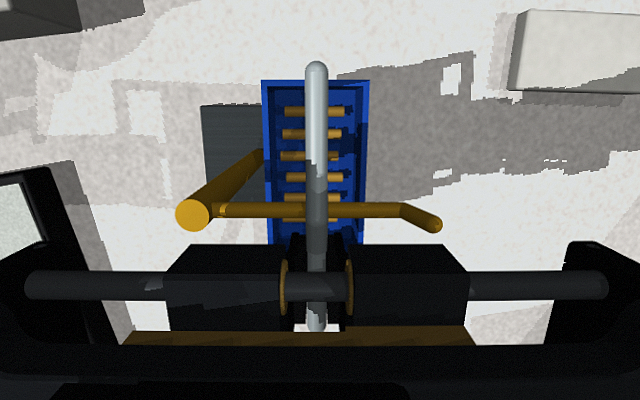

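The arm runs at v≈210, under the bar and above the tray, as it should. I'll lower until the weight comes off.

Request:
move_arm --motion '[0, 0, 0.05, 0, 0, 0, 1, 0, 0, 0.1, 0, 0, 0, 1, 0, 0, 0.15, 0, 0, 0, 1, 0, 0, 0.19, 0, 0, 0, 1, 0, 0, 0.19, 0, 0, 0, 1]'

```text
time_s: 8.27
tcp_pos: [0.5548, 0.3329, 0.1667]
ee_rot: [[-0.159, -0.987, -0.004], [-0.987, 0.159, -0.003], [0.003, 0.003, -1.0]]
wrist_force: [-0.3, 0.1, -2.1]
gripper_width: 0.101
```

Request:
move_arm --motion '[0, 0, 0.03, 0, 0, 0, 1, 0, 0, 0.06, 0, 0, 0, 1, 0, 0, 0.06, 0, 0, 0, 1]'

```text
time_s: 8.52
tcp_pos: [0.5552, 0.3332, 0.1656]
ee_rot: [[-0.158, -0.987, -0.002], [-0.987, 0.158, -0.002], [0.002, 0.002, -1.0]]
wrist_force: [-1.4, 0.4, 4.0]
gripper_width: 0.103
```

Request:
move_arm --motion '[0, 0, -0.01, 0, 0, 0, 0, 0, 0, -0.01, 0, 0, 0, 0, 0, 0, -0.01, 0, 0, 0, 0, 0, 0, -0.01, 0, 0, 0, 0, 0, 0, -0.01, 0, 0, 0, 0, 0, 0, -0.01, 0, 0, 0, 0, 0, 0, -0.01, 0, 0, 0, 0, 0, 0, -0.01, 0, 0, 0, 0, 0, 0, -0.01, 0, 0, 0, 0, 0, 0, -0.01, 0, 0, 0, 0]'

```text
time_s: 9.35
tcp_pos: [0.5552, 0.3332, 0.166]
ee_rot: [[-0.158, -0.987, -0.002], [-0.987, 0.158, -0.002], [0.002, 0.002, -1.0]]
wrist_force: [0.3, -0.5, -0.1]
gripper_width: 0.498
```

Run:
```python
from h import *
units((.5544,.3339,.29),170.9)
for n in ["wrist","scene"]: cv2.imwrite(f"pics/{n}6.png",imaging.capture(n))
im=cv2.imread("pics/scene6.png"); crop(im,360,150,530,330,3.3,"pics/s6c.png")
```

```text
[-0.007  0.028 -3.101] [ 0.018 -0.027  0.   ]  pose [0.5552 0.3332 0.166 ]  t 9.35 F [ 0.3 -0.5 -0.1] g 0.498
```

View pics/wrist6.png

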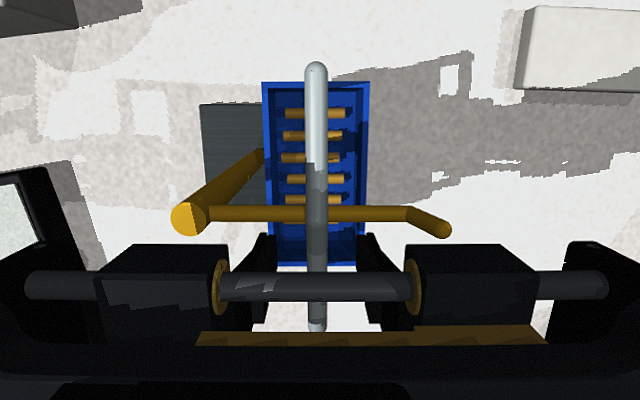

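View pics/s6c.png

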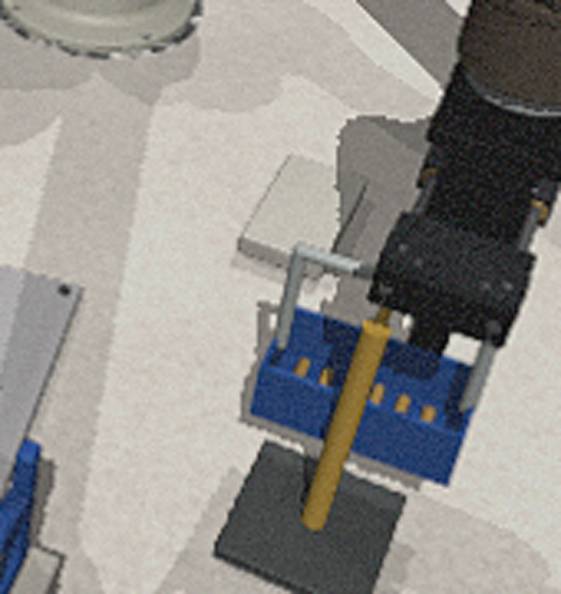

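The caddy hangs on its own: force is about zero and it is stable. Lifting away.

Request:
move_arm --motion '[0, 0, -0.3, 0, 0, 0, 0, 0, 0, -0.8, 0, 0, 0, 0, 0, 0, -1.4, 0, 0, 0, 0, 0, 0, -2, 0, 0, 0, 0, 0, 0, -2.6, 0, 0, 0, 0, 0, 0, -3.1, 0, 0, 0, 0, 0, 0, -3.1, 0, 0, 0, -0.6, 0, 0, -3.1, 0, 0, 0, -0.6]'

```text
time_s: 10.12
tcp_pos: [0.5557, 0.3338, 0.2915]
ee_rot: [[-0.158, -0.987, 0.0], [-0.987, 0.158, 0.0], [-0.0, -0.0, -1.0]]
wrist_force: [-0.3, -0.0, -1.1]
gripper_width: 0.58
```

Run:
```python
from h import *
import pickle
np.set_printoptions(precision=4,suppress=True)
units((.60,-.27,.30),178)
for n in ["top","scene"]: cv2.imwrite(f"pics/{n}7.png",imaging.capture(n))
im=cv2.imread("pics/scene7.png"); crop(im,360,150,530,330,3.3,"pics/s7c.png")
im=cv2.imread("pics/top7.png"); crop(im,250,120,450,270,4,"pics/t7c.png")
```

```text
[14.729 -3.481 -0.218] [-0.002  0.004 -1.42 ]  pose [0.5557 0.3338 0.2915]  t 10.12 F [-0.3 -0.  -1.1] g 0.58
```

View pics/s7c.png

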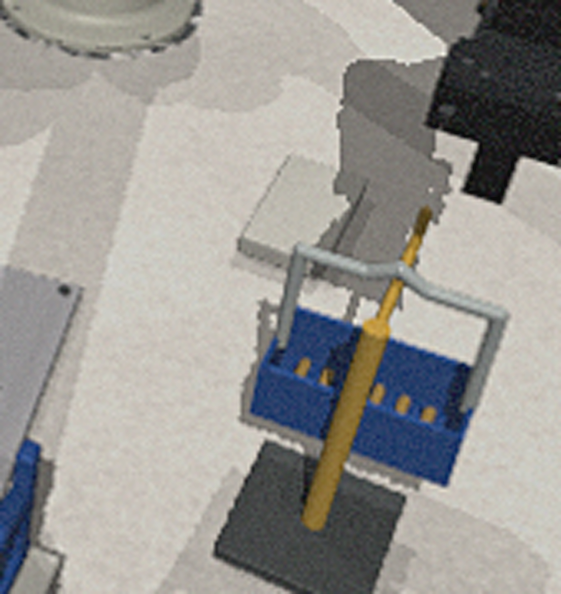

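View pics/t7c.png

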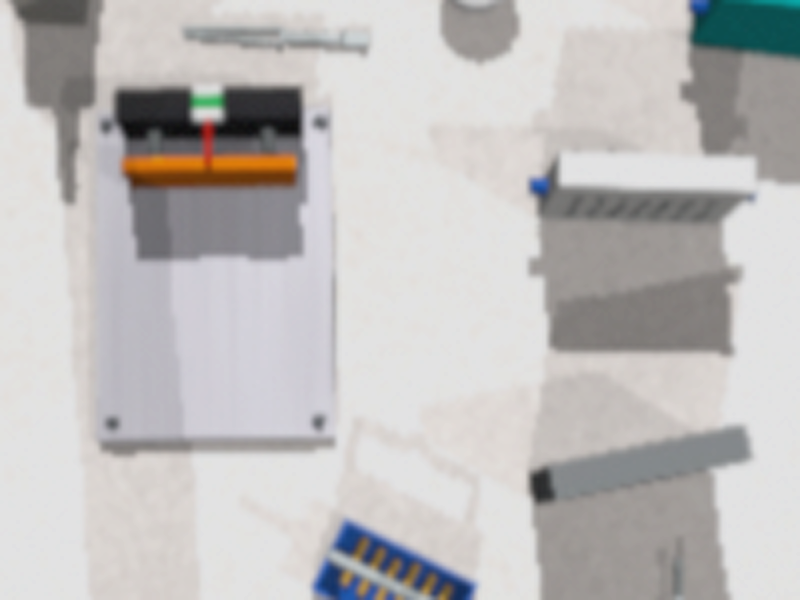

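Request:
move_arm --motion '[0.5, -0.1, -0.3, 0, 0, 0, -0.6, 14.3, -3.4, -0.3, 0, 0, -1.4, -0.6, 14.3, -3.4, -0.3, 0, 0, -1.4, -0.6, 14.3, -3.4, -0.3, 0, 0, -1.4, -0.6, 14.3, -3.4, -0.3, 0, 0, -1.4, -0.6, 14.3, -3.4, -0.3, 0, 0, -1.4, -0.6, 14.3, -3.4, -0.3, 0, 0, -1.4, -0.6, 14.3, -3.4, -0.3, 0, 0, -1.4, -0.6, 14.3, -3.4, -0.3, 0, 0, -1.4, -0.6, 14.3, -3.4, -0.3, 0, 0, -1.4, -0.6, 14.3, -3.4, -0.3, 0, 0, -1.4, -0.6, 14.3, -3.4, -0.3, 0, 0, -1.4, -0.6, 14.3, -3.4, -0.3, 0, 0, -1.4, -0.6, 14.3, -3.4, -0.3, 0, 0, -1.4, -0.6, 14.3, -3.4, -0.3, 0, 0, -1.4, -0.6, 14.3, -3.4, -0.3, 0, 0, -1.4, -0.6, 14.3, -3.4, -0.3, 0, 0, -1.4, -0.6, 14.3, -3.4, -0.3, 0, 0, -1.4, -0.6]'

```text
time_s: 11.72
tcp_pos: [0.5981, -0.253, 0.3015]
ee_rot: [[-0.037, -0.999, -0.006], [-0.999, 0.037, -0.002], [0.003, 0.005, -1.0]]
wrist_force: [0.3, -1.1, -0.3]
gripper_width: 0.798
```

Run:
```python
from h import *
import pickle
units((.60,-.26,.30),178)
pickle.dump(imaging.camera_params("wrist"),open("wrist8.pkl","wb")); cv2.imwrite("pics/wrist8.png",imaging.capture("wrist"))
```

```text
[ 0.173 -0.055  0.038] [ 0.062 -0.029 -0.026]  pose [ 0.5981 -0.253   0.3015]  t 11.72 F [ 0.3 -1.1 -0.3] g 0.798
```

View pics/wrist8.png

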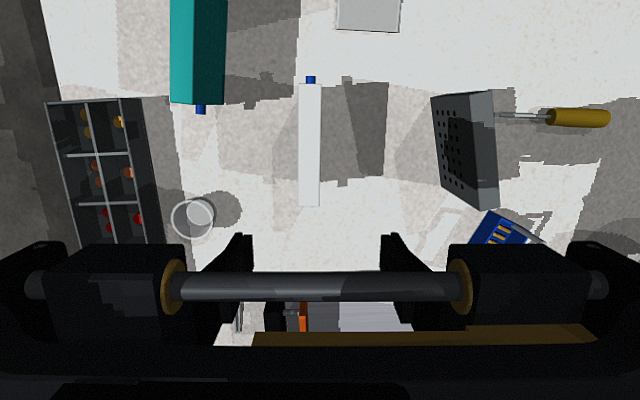

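Run:
```python
from h import *
im=cv2.imread("pics/wrist8.png"); c=cv2.resize(im[65:220,270:400],None,fx=3.8,fy=3.8,interpolation=cv2.INTER_CUBIC); c=np.clip((c.astype(float)-150)*2.2,0,255).astype(np.uint8); cv2.imwrite("pics/w8c.png",c)
```

```text
(no output)
```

View pics/w8c.png

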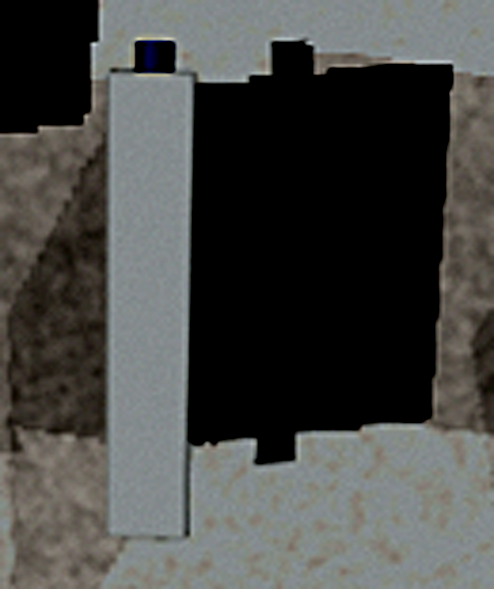

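Run:
```python
from h import *
import pickle
np.set_printoptions(precision=4,suppress=True)
P=pickle.load(open("wrist8.pkl","rb"))
q=[onz(P,270+x/3.8-.37,65+y/3.8-.37,.12) for x,y in [(109,72),(193,74),(187,536),(107,536)]]
for p in q: print(p)
print(np.mean(q,0),[np.linalg.norm(q[i]-q[(i+1)%4]) for i in range(4)])
for i,j in [(0,3),(1,2)]: d=q[j]-q[i]; print("yaw",np.degrees(np.arctan2(-d[0],d[1])))
for i,j in [(1,0),(2,3)]: d=q[j]-q[i]; print("yaw",np.degrees(np.arctan2(d[1],d[0])))
T=imaging.camera_params("top")
t=lambda x,y:(250+x/4-.375,120+y/4-.375)
print("jig top corners"); c=[onz(T,*t(*p),.012) for p in [(97,96),(331,95),(334,437),(98,439)]]
for p in c: print(p)
for z,ps in [(.077,[(124,158),(297,156),(297,170),(124,172)]),(.074,[(117,88),(302,87),(302,119),(117,121)])]:
    o=[onz(T,*t(*p),z) for p in ps]
    print(z,*o,np.degrees(np.arctan2(o[0][0]-o[1][0],o[0][1]-o[1][1])))
```

```text
[ 0.6125 -0.3531  0.12  ]
[ 0.5903 -0.3518  0.12  ]
[ 0.5965 -0.2235  0.12  ]
[ 0.62   -0.2244  0.12  ]
[ 0.6048 -0.2882  0.12  ] [np.float64(0.022286051836402844), np.float64(0.12841046837936942), np.float64(0.023469315892297556), np.float64(0.1288968253894286)]
yaw -3.309715031413121
yaw -2.7833283431372573
yaw -3.505487255010488
yaw -2.2949874368001866
jig top corners
[0.6893 0.0933 0.012 ]
[ 0.686  -0.0762  0.012 ]
[ 0.4392 -0.0731  0.012 ]
[0.4409 0.0934 0.012 ]
0.077 [0.6286 0.0669 0.077 ] [ 0.6273 -0.0515  0.077 ] [ 0.6176 -0.0513  0.077 ] [0.6188 0.0669 0.077 ] 0.6092346007913703
0.074 [0.6786 0.0718 0.074 ] [ 0.6763 -0.0558  0.074 ] [ 0.6538 -0.0553  0.074 ] [0.6553 0.0719 0.074 ] 1.0250891182055475
```

```bash
python3 -c "
from h import *
units((.604,-.288,.090),177.2)"
```

```text
[ 0.87  -0.198  5.301] [ 0.053 -0.031  0.146]  pose [ 0.5983 -0.2524  0.302 ]  t 11.77 F [ 0.1  0.2 -0.1] g 0.8
```

Request:
move_arm --motion '[0.3, -0.1, 0.3, 0.05, -0.03, 0.15, -0.6, 0.87, -0.2, 1, 0.05, -0.03, 0.15, -0.6, 0.87, -0.2, 1.8, 0.05, -0.03, 0.15, -0.6, 0.87, -0.2, 2.6, 0.05, -0.03, 0.15, -0.6, 0.87, -0.2, 3.4, 0.05, -0.03, 0.15, -0.6, 0.87, -0.2, 4.1, 0.05, -0.03, 0.15, -0.6, 0.87, -0.2, 4.7, 0.05, -0.03, 0.15, -0.6, 0.87, -0.2, 5.1, 0.05, -0.03, 0.15, -0.6, 0.87, -0.2, 5.3, 0.05, -0.03, 0.15, -0.6, 0.87, -0.2, 5.3, 0.05, -0.03, 0.15, -0.6, 0.87, -0.2, 5.3, 0.05, -0.03, 0.15, 0.1, 0.87, -0.2, 5.3, 0.05, -0.03, 0.15, 0.1, 0.87, -0.2, 5.3, 0.05, -0.03, 0.15, 0.1, 0.87, -0.2, 5.3, 0.05, -0.03, 0.15, 0.1, 0.87, -0.2, 5.3, 0.05, -0.03, 0.15, 0.1, 0.87, -0.2, 5.3, 0.05, -0.03, 0.15, 0.1]'

```text
time_s: 13.1
tcp_pos: [0.6043, -0.2881, 0.0907]
ee_rot: [[-0.049, -0.999, 0.001], [-0.999, 0.049, -0.0], [0.0, -0.001, -1.0]]
wrist_force: [-0.6, 0.5, -0.3]
gripper_width: 0.477
```

Run:
```python
from h import *
import pickle
units((.604,-.288,.090),177.2)
pickle.dump(imaging.camera_params("wrist"),open("wrist9.pkl","wb")); cv2.imwrite("pics/wrist9.png",imaging.capture("wrist"))
```

```text
[-0.001  0.007  0.017] [-0.008 -0.003 -0.004]  pose [ 0.6043 -0.2881  0.0907]  t 13.1 F [-0.6  0.5 -0.3] g 0.477
```

View pics/wrist9.png

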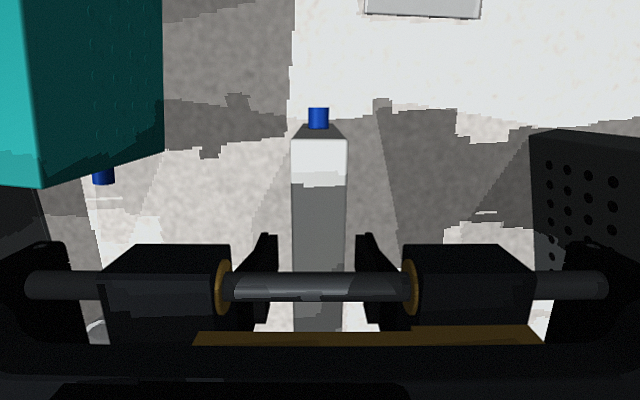

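The panel runs vertically at x≈291–347, centred between the fingers. Closing.

Request:
move_arm --motion '[0, 0, 0, 0, 0, 0, 1, 0, 0, 0, 0, 0, 0, 1, 0, 0, 0, 0, 0, 0, 1, 0, 0, 0, 0, 0, 0, 1, 0, 0, 0, 0, 0, 0, 1, 0, 0, 0, 0, 0, 0, 1, 0, 0, 0, 0, 0, 0, 1, 0, 0, 0, 0, 0, 0, 1]'

```text
time_s: 13.82
tcp_pos: [0.6041, -0.2881, 0.0905]
ee_rot: [[-0.049, -0.999, 0.0], [-0.999, 0.049, -0.0], [0.0, -0.0, -1.0]]
wrist_force: [-1.0, -0.3, 0.3]
gripper_width: 0.274
```

Request:
move_arm --motion '[0, 0, -0.2, 0, 0, 0, 1, 0, 0, -0.5, 0, 0, 0, 1, 0, 0, -1, 0, 0, 0, 1, 0, 0, -1.5, 0, 0, 0, 1, 0, 0, -2, 0, 0, 0, 1, 0, 0, -2.4, 0, 0, 0, 1, 0, 0, -2.5, 0, 0, 0, 1, 0, 0, -2.5, 0, 0, 0, 1]'

```text
time_s: 14.48
tcp_pos: [0.6048, -0.2882, 0.1926]
ee_rot: [[-0.049, -0.999, 0.004], [-0.999, 0.049, -0.001], [0.001, -0.004, -1.0]]
wrist_force: [0.3, 0.1, -2.8]
gripper_width: 0.274
```

Run:
```python
from h import *
import pickle
units((.558,.009,.190),179)
pickle.dump(imaging.camera_params("wrist"),open("wrist10.pkl","wb")); cv2.imwrite("pics/wrist10.png",imaging.capture("wrist"))
cv2.imwrite("pics/scene10.png",imaging.capture("scene"))
crop(cv2.imread("pics/scene10.png"),150,120,420,320,2.8,"pics/s10c.png")
```

```text
[-7.362  1.535  0.053] [-0.047 -0.01  -0.364]  pose [ 0.6048 -0.2882  0.1926]  t 14.48 F [ 0.3  0.1 -2.8] g 0.274
```

View pics/wrist10.png

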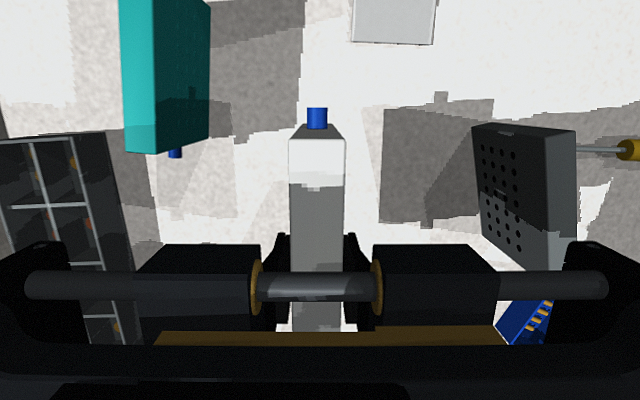

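View pics/s10c.png

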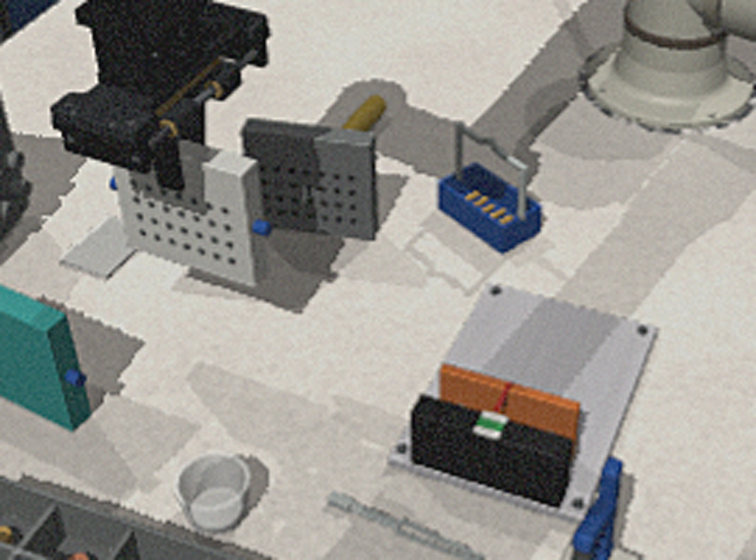

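Run:
```python
from h import *
import pickle
np.set_printoptions(precision=4,suppress=True)
P=pickle.load(open("wrist10.pkl","rb")); s=r.sense(); t=s["tcp_pos"]; E=s["ee_rot"]
for p in [(288.5,138.5),(344,138.5)]:
    print("tool mm",E.T@(onz(P,*p,t[2]+.0295)-t)*1000)
units((.581,.0085,.195),179.1)
```

```text
tool mm [ 65.4787 -14.1191 -29.5854]
tool mm [ 65.4686   9.0182 -29.551 ]
[-7.366  0.926 -0.13 ] [ 0.017  0.012 -0.388]  pose [ 0.6034 -0.2876  0.1894]  t 14.58 F [ 0.3 -1.  -4. ] g 0.273
```

Request:
move_arm --motion '[-0.4, 0.05, -0.25, 0, 0, -0.02, 1, -1, 0.13, -0.25, 0, 0, -0.06, 1, -1.7, 0.22, -0.25, 0, 0, -0.1, 1, -2.5, 0.32, -0.25, 0, 0, -0.15, 1, -3.3, 0.42, -0.25, 0, 0, -0.2, 1, -4.1, 0.52, -0.25, 0, 0, -0.25, 1, -4.9, 0.62, -0.25, 0, 0, -0.3, 1, -5.7, 0.72, -0.25, 0, 0, -0.34, 1, -6.4, 0.81, -0.25, 0, 0, -0.37, 1, -6.9, 0.87, -0.25, 0, 0, -0.39, 1, -7.2, 0.91, -0.25, 0, 0, -0.39, 1, -7.36, 0.93, -0.2, 0, 0, -0.39, 1, -7.36, 0.93, -0.13, 0, 0, -0.39, 1, -7.36, 0.93, -0.13, 0, 0, -0.39, 1]'

```text
time_s: 15.75
tcp_pos: [0.5801, 0.0078, 0.1938]
ee_rot: [[-0.016, -1.0, -0.004], [-1.0, 0.016, 0.0], [-0.0, 0.004, -1.0]]
wrist_force: [0.0, -0.6, -3.6]
gripper_width: 0.271
```

Run:
```python
from h import *
import pickle
units((.575,.0085,.110),179.1)
for n in ["wrist","scene","top"]:
    pickle.dump(imaging.camera_params(n),open(n+"11.pkl","wb")); cv2.imwrite(f"pics/{n}11.png",imaging.capture(n))
crop(cv2.imread("pics/scene11.png"),280,150,440,310,3.6,"pics/s11c.png")
```

```text
[-0.014  0.12   2.096] [ 0.044  0.005 -0.002]  pose [0.5801 0.0078 0.1938]  t 15.75 F [ 0.  -0.6 -3.6] g 0.271
```

View pics/wrist11.png

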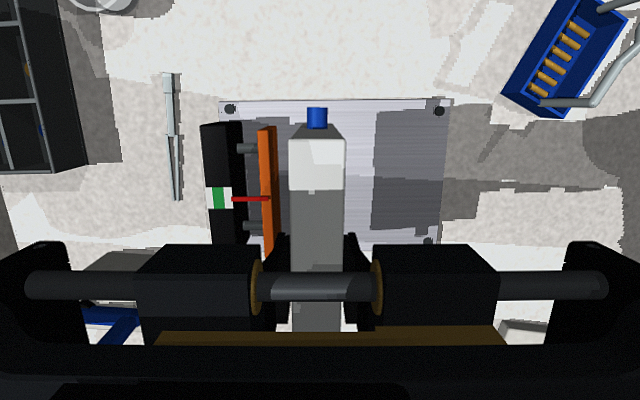

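View pics/s11c.png

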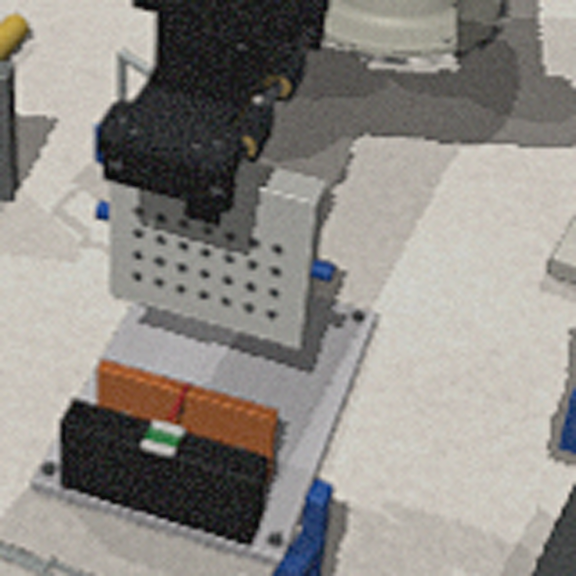

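Run:
```python
from h import *
im=cv2.imread("pics/wrist11.png"); c=cv2.resize(im[90:260,195:355],None,fx=4,fy=4,interpolation=cv2.INTER_CUBIC); cv2.imwrite("pics/w11c.png",c[:600])
```

```text
(no output)
```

View pics/w11c.png

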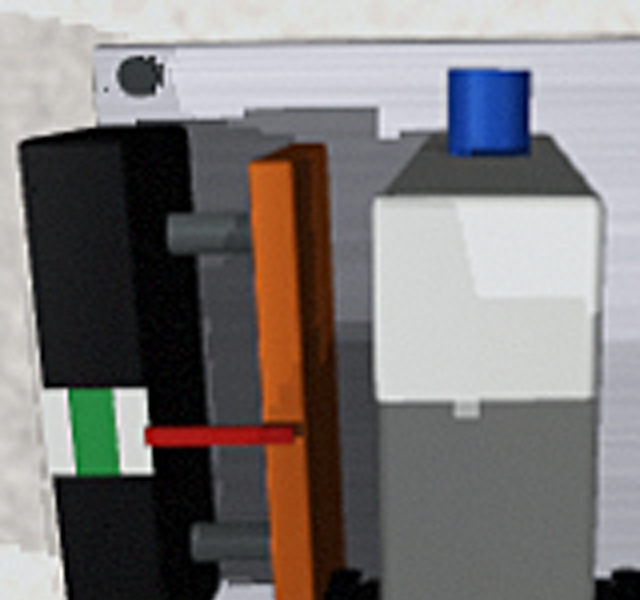

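Run:
```python
from h import *
import pickle
np.set_printoptions(precision=4,suppress=True)
P=pickle.load(open("wrist11.pkl","rb")); s=r.sense(); t=s["tcp_pos"]; E=s["ee_rot"]
f=lambda x,y,z:onz(P,195+x/4-.375,90+y/4-.375,z)
def L(n,a,b,z):
    p,q=f(*a,z),f(*b,z); d=q-p; print(n,p,q,"yaw",np.degrees(np.arctan2(-d[0],d[1])))
L("front edge",(292,160),(312,598),.077); L("rear",(249,166),(272,598),.077)
L("housing back",(20,146),(70,598),.074); L("housing front",(121,144),(153,470),.074)
L("bed edge",(97,44),(97,120),.012)
L("panel +x edge",(374,197),(383,598),t[2]+.0295); L("panel -x edge",(602,197),(594,560),t[2]+.0295)
print("pointer mid",f(295,431,.078), "tip",f(145,436,.078),"green",f(68,436,.074),f(118,436,.074))
for p in [(97,44),(640,40)]: print("bed -y edge",f(*p,.012))
print("tool yaw",np.degrees(np.arctan2(E[1,1],E[0,1])),t)
```

```text
front edge [ 0.6211 -0.0511  0.077 ] [0.6223 0.0493 0.077 ] yaw -0.7056160888739921
rear [ 0.6303 -0.05    0.077 ] [0.6317 0.0492 0.077 ] yaw -0.797779683184576
housing back [ 0.6797 -0.055   0.074 ] [0.6801 0.0497 0.074 ] yaw -0.2216897412018789
housing front [ 0.6579 -0.0549  0.074 ] [0.6575 0.0183 0.074 ] yaw 0.3324090786488651
bed edge [ 0.6788 -0.0766  0.012 ] [ 0.6806 -0.0576  0.012 ] yaw -5.529103851208602
panel +x edge [ 0.5917 -0.0577  0.2242] [ 0.5925 -0.0139  0.2242] yaw -1.0648431133466028
panel -x edge [ 0.5686 -0.0573  0.2242] [ 0.5692 -0.018   0.2242] yaw -0.8251970935559306
pointer mid [0.6237 0.0084 0.078 ] tip [0.6575 0.009  0.078 ] green [0.6762 0.0098 0.074 ] [0.6648 0.01   0.074 ]
bed -y edge [ 0.6788 -0.0766  0.012 ]
bed -y edge [ 0.54  -0.075  0.012]
tool yaw 179.01659314916168 [0.5808 0.0071 0.1947]
```

```bash
python3 -c "
from h import *
units((.581,.0083,.1045),179.2)"
```

```text
[-0.029 -0.01   2.255] [ 0.024  0.007 -0.037]  pose [0.5808 0.0071 0.1947]  t 15.9 F [-0.4 -0.  -2.8] g 0.274
```

Request:
move_arm --motion '[-0.03, -0.01, 0.3, 0.02, 0, -0.04, 1, -0.03, -0.01, 0.7, 0.02, 0, -0.04, 1, -0.03, -0.01, 1.1, 0.02, 0, -0.04, 1, -0.03, -0.01, 1.5, 0.02, 0, -0.04, 1, -0.03, -0.01, 1.8, 0.02, 0, -0.04, 1, -0.03, -0.01, 2, 0.02, 0, -0.04, 1, -0.03, -0.01, 2.15, 0.02, 0, -0.04, 1, -0.03, -0.01, 2.22, 0.02, 0, -0.04, 1, -0.03, -0.01, 2.25, 0.02, 0, -0.04, 1, -0.03, -0.01, 2.25, 0.02, 0, -0.04, 1]'

```text
time_s: 16.73
tcp_pos: [0.5814, 0.0082, 0.105]
ee_rot: [[-0.014, -1.0, 0.0], [-1.0, 0.014, 0.001], [-0.001, -0.0, -1.0]]
wrist_force: [-0.3, 0.2, -3.5]
gripper_width: 0.27
```

```bash
python3 -c "
from h import *
units((.581,.0083,.1025),179.2)"
```

```text
[-0.002  0.009  0.063] [-0.005  0.008  0.001]  pose [0.5814 0.0082 0.105 ]  t 16.73 F [-0.3  0.2 -3.5] g 0.27
```

Request:
move_arm --motion '[0, 0, 0.02, 0, 0, 0, 1, 0, 0, 0.04, 0, 0, 0, 1, 0, 0, 0.06, 0, 0, 0, 1, 0, 0, 0.06, 0, 0, 0, 1]'

```text
time_s: 17.07
tcp_pos: [0.5814, 0.0083, 0.1028]
ee_rot: [[-0.014, -1.0, 0.001], [-1.0, 0.014, 0.001], [-0.001, -0.001, -1.0]]
wrist_force: [0.4, 0.8, -3.4]
gripper_width: 0.272
```

Request:
move_arm --motion '[0, 0, 0.02, 0, 0, 0, 1, 0, 0, 0.04, 0, 0, 0, 1, 0, 0, 0.05, 0, 0, 0, 1, 0, 0, 0.05, 0, 0, 0, 1]'

```text
time_s: 17.4
tcp_pos: [0.5816, 0.0084, 0.1024]
ee_rot: [[-0.013, -1.0, 0.002], [-1.0, 0.013, 0.001], [-0.001, -0.002, -1.0]]
wrist_force: [-2.9, 1.0, 4.2]
gripper_width: 0.274
```

Request:
move_arm --motion '[0, 0, 0, 0, 0, 0, 1, 0, -0.05, 0, 0, 0, 0, 1, 0, -0.12, 0, 0, 0, 0, 1, 0, -0.2, 0, 0, 0, 0, 1, 0, -0.3, 0, 0, 0, 0, 1, 0, -0.4, 0, 0, 0, 0, 1, 0, -0.46, 0, 0, 0, 0, 1, 0, -0.5, 0, 0, 0, 0, 1, 0, -0.5, 0, 0, 0, 0, 1]'

```text
time_s: 18.15
tcp_pos: [0.6022, 0.008, 0.1024]
ee_rot: [[-0.013, -1.0, 0.002], [-1.0, 0.013, 0.0], [-0.0, -0.002, -1.0]]
wrist_force: [-1.2, -0.7, -0.6]
gripper_width: 0.269
```

Run:
```python
from h import *
import pickle
units((.6,.0083,.1025),179.2)
for n in ["wrist","scene","top"]:
    pickle.dump(imaging.camera_params(n),open(n+"12.pkl","wb")); cv2.imwrite(f"pics/{n}12.png",imaging.capture(n))
im=cv2.imread("pics/wrist12.png"); cv2.imwrite("pics/w12c.png",cv2.resize(im[90:260,150:355],None,fx=3.5,fy=3.5,interpolation=cv2.INTER_CUBIC))
crop(cv2.imread("pics/scene12.png"),280,170,400,310,4,"pics/s12c.png")
```

```text
[-0.006  0.054 -0.002] [-0.024  0.005  0.01 ]  pose [0.6022 0.008  0.1024]  t 18.15 F [-1.2 -0.7 -0.6] g 0.269
```

View pics/w12c.png

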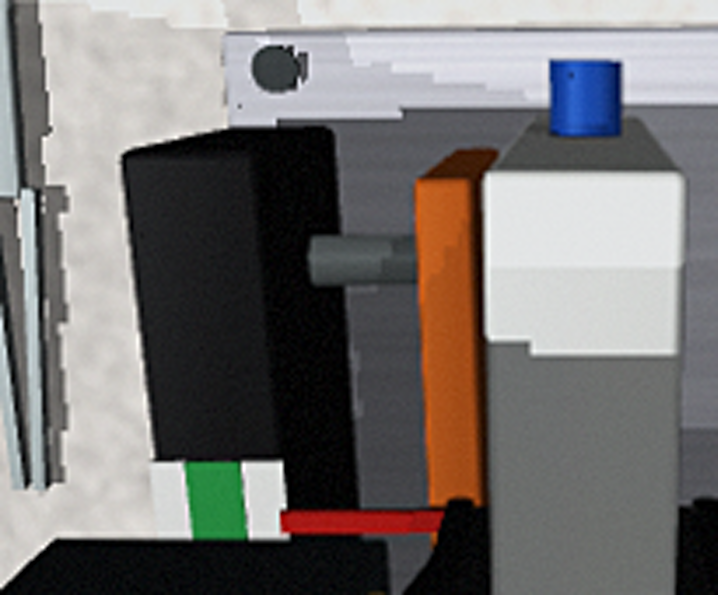

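View pics/s12c.png

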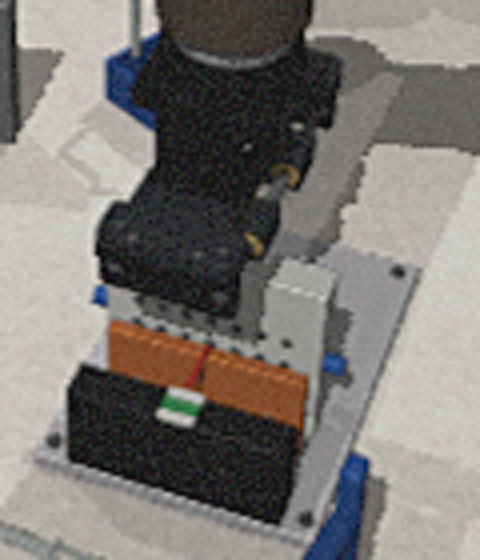

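Request:
move_arm --motion '[0, -0.03, 0, 0, 0, 0, 1, 0, -0.06, 0, 0, 0, 0, 1, 0, -0.1, 0, 0, 0, 0, 1, 0, -0.15, 0, 0, 0, 0, 1, 0, -0.15, 0, 0, 0, 0, 1, 0, -0.15, 0, 0, 0, 0, 1]'

```text
time_s: 18.8
tcp_pos: [0.6082, 0.008, 0.1025]
ee_rot: [[-0.013, -1.0, 0.003], [-1.0, 0.013, 0.001], [-0.001, -0.003, -1.0]]
wrist_force: [-2.4, 0.0, 1.5]
gripper_width: 0.273
```

Request:
move_arm --motion '[0, -0.03, 0, 0, 0, 0, 1, 0, -0.06, 0, 0, 0, 0, 1, 0, -0.1, 0, 0, 0, 0, 1, 0, -0.15, 0, 0, 0, 0, 1, 0, -0.15, 0, 0, 0, 0, 1, 0, -0.15, 0, 0, 0, 0, 1]'

```text
time_s: 19.3
tcp_pos: [0.6118, 0.0078, 0.1025]
ee_rot: [[-0.012, -1.0, -0.003], [-1.0, 0.012, -0.0], [0.0, 0.003, -1.0]]
wrist_force: [-7.7, 1.4, 6.3]
gripper_width: 0.272
```

Run:
```python
from h import *
units((.61,.0083,.1025),179.2); print(r.sense()["moment"])
for n in ["wrist","scene"]: cv2.imwrite(f"pics/{n}13.png",imaging.capture(n))
im=cv2.imread("pics/wrist13.png"); cv2.imwrite("pics/w13c.png",cv2.resize(im[90:260,150:355],None,fx=3.5,fy=3.5,interpolation=cv2.INTER_CUBIC))
crop(cv2.imread("pics/scene13.png"),280,210,400,310,5,"pics/s13c.png")
```

```text
[-0.013  0.045  0.   ] [ 0.034 -0.004  0.017]  pose [0.6118 0.0078 0.1025]  t 19.3 F [-7.7  1.4  6.3] g 0.272
[0.58349112 2.70839024 0.18538279]
```

View pics/w13c.png

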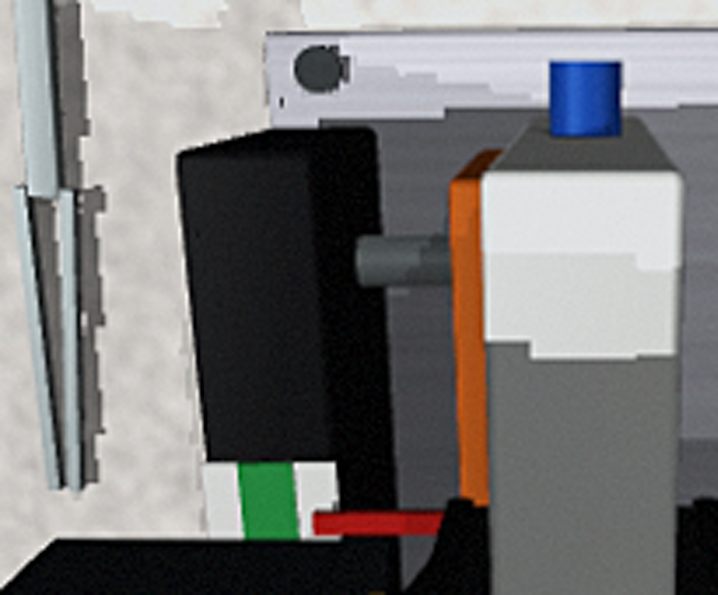

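View pics/s13c.png

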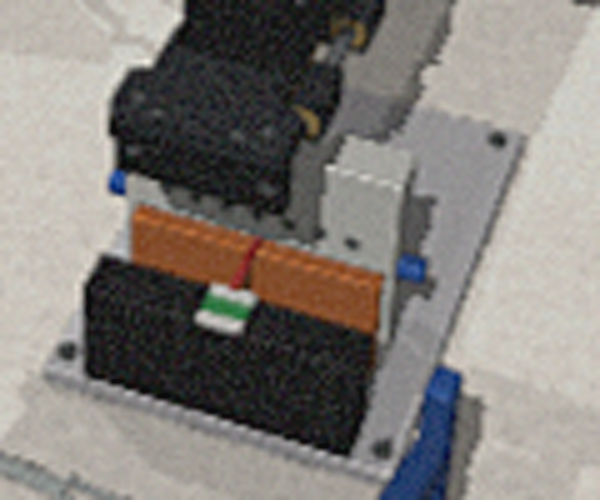

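Request:
move_arm --motion '[0, -0.07, -0.01, 0, 0, 0, 1, 0, -0.1, -0.02, 0, 0, 0, 1, 0, -0.13, -0.02, 0, 0, 0, 1, 0, -0.16, -0.02, 0, 0, 0, 1, 0, -0.19, -0.02, 0, 0, 0, 1, 0, -0.22, -0.02, 0, 0, 0, 1, 0, -0.22, -0.02, 0, 0, 0, 1, 0, -0.22, -0.02, 0, 0, 0, 1]'

```text
time_s: 20.07
tcp_pos: [0.6161, 0.0076, 0.1026]
ee_rot: [[-0.012, -1.0, -0.013], [-1.0, 0.012, -0.001], [0.001, 0.013, -1.0]]
wrist_force: [-11.4, 2.5, 6.9]
gripper_width: 0.276
```

Run:
```python
from h import *
units((.6195,.0083,.1025),179.2); print(r.sense()["moment"])
for n in ["wrist","scene"]: cv2.imwrite(f"pics/{n}14.png",imaging.capture(n))
im=cv2.imread("pics/wrist14.png"); cv2.imwrite("pics/w14c.png",cv2.resize(im[90:260,150:355],None,fx=3.5,fy=3.5,interpolation=cv2.INTER_CUBIC))
crop(cv2.imread("pics/scene14.png"),280,210,400,310,5,"pics/s14c.png")
```

```text
[-0.017 -0.086  0.001] [ 0.154 -0.017  0.025]  pose [0.6161 0.0076 0.1026]  t 20.07 F [-11.4   2.5   6.9] g 0.276
[0.95590523 3.74534064 0.28929593]
```

View pics/w14c.png

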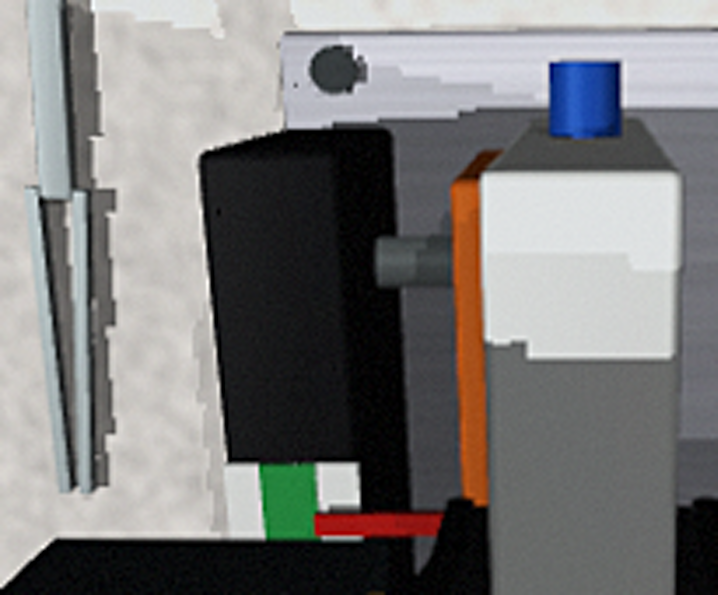

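View pics/s14c.png

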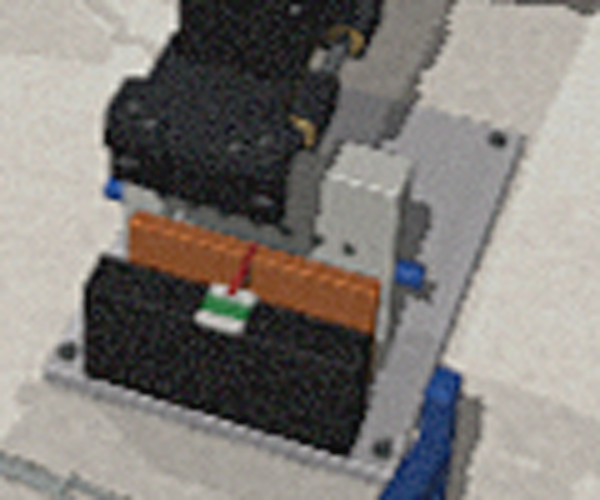

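Request:
move_arm --motion '[0, -0.12, -0.02, 0.1, 0, 0, 1, 0, -0.14, -0.03, 0.2, 0, 0, 1, 0, -0.17, -0.03, 0.3, 0, 0, 1, 0, -0.2, -0.03, 0.32, 0, 0, 1, 0, -0.22, -0.03, 0.32, 0, 0, 1, 0, -0.24, -0.03, 0.32, 0, 0, 1, 0, -0.24, -0.03, 0.32, 0, 0, 1, 0, -0.24, -0.03, 0.32, 0, 0, 1]'

```text
time_s: 20.83
tcp_pos: [0.6193, 0.0075, 0.1026]
ee_rot: [[-0.012, -1.0, -0.0], [-1.0, 0.012, -0.003], [0.003, 0.0, -1.0]]
wrist_force: [-13.6, 4.2, 8.4]
gripper_width: 0.276
```

```bash
cat > look.py <<'E'
from h import *
import sys; k=sys.argv[1]
units((.621,.0083,.1025),179.2); print(r.sense()["moment"])
for n in ["wrist","scene","top"]: cv2.imwrite(f"pics/{n}{k}.png",imaging.capture(n))
im=cv2.imread(f"pics/wrist{k}.png"); a=cv2.resize(im[100:250,170:355],None,fx=3,fy=3,interpolation=cv2.INTER_CUBIC)
cv2.imwrite(f"pics/w{k}c.png",a)
crop(cv2.imread(f"pics/scene{k}.png"),280,210,400,310,5,f"pics/s{k}c.png")
crop(cv2.imread(f"pics/top{k}.png"),260,130,350,220,6,f"pics/t{k}c.png")
E
python3 look.py 15
```

```text
[-0.02  -0.042  0.002] [ 0.002 -0.033  0.026]  pose [0.6193 0.0075 0.1026]  t 20.83 F [-13.6   4.2   8.4] g 0.276
[1.28121381 4.85695823 0.26430545]
```

View pics/w15c.png

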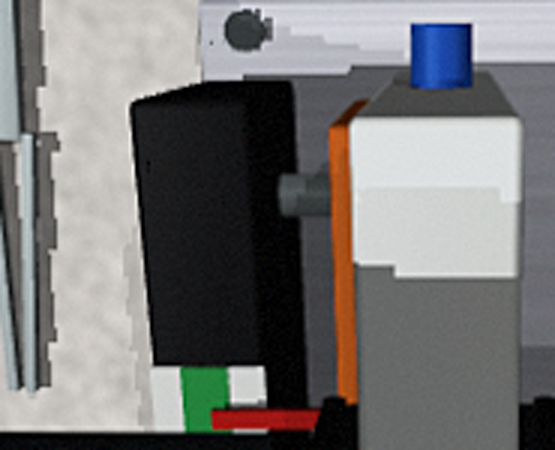

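View pics/s15c.png

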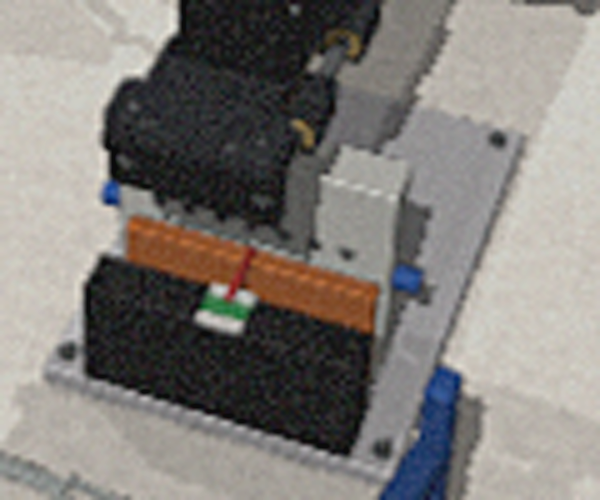

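View pics/t15c.png

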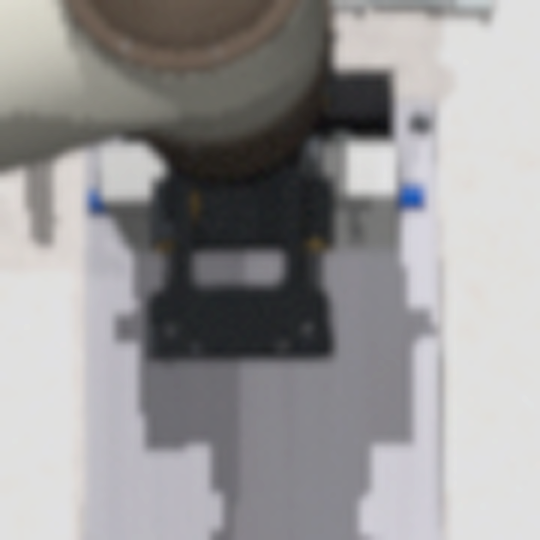

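Run:
```python
from h import *
np.set_printoptions(precision=4,suppress=True)
P=imaging.camera_params("wrist"); f=lambda x,y,z:onz(P,170+x/3-.33,100+y/3-.33,z)
for z in (.076,.078): print("tip",f(212,419,z))
print("green",f(182,410,.074),f(230,410,.074),"housing front edge",f(262,350,.074),f(245,120,.074))
print("orange rear",f(331,128,.077),f(342,400,.077))
im=cv2.imread("pics/scene15.png");cv2.imwrite("pics/s15d.png",cv2.resize(im[255:285,312:342],None,fx=18,fy=18,interpolation=cv2.INTER_CUBIC))
S=imaging.camera_params("scene"); t=r.sense()["tcp_pos"]
g=lambda u,v,z:onz(S,u,v,z)
print(g(280+233/5-.4,210+295/5-.4,.078))
```

```text
tip [0.6686 0.0101 0.076 ]
tip [0.6681 0.0093 0.078 ]
green [0.6754 0.0089 0.074 ] [0.6651 0.009  0.074 ] housing front edge [ 0.6574 -0.0044  0.074 ] [ 0.6578 -0.052   0.074 ]
orange rear [ 0.6407 -0.0505  0.077 ] [0.6408 0.0057 0.077 ]
[0.6631 0.0124 0.078 ]
```

View pics/s15d.png

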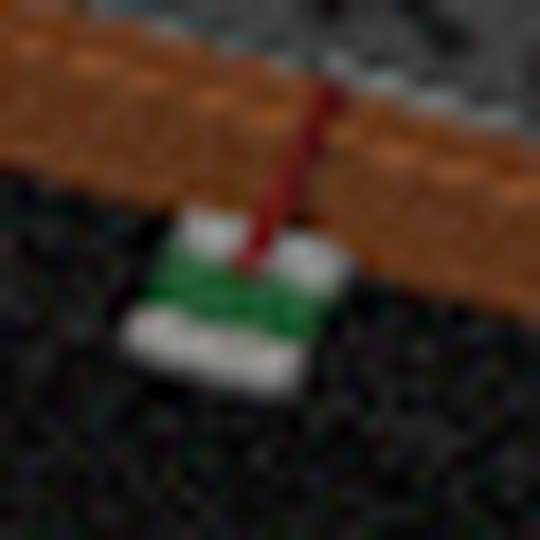

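Request:
move_arm --motion '[0, -0.17, -0.03, 0.17, 0, 0, 1, 0, -0.18, -0.05, 0.17, 0, 0, 1, 0, -0.2, -0.05, 0.18, 0, 0, 1, 0, -0.21, -0.05, 0.18, 0, 0, 1, 0, -0.22, -0.05, 0.18, 0, 0, 1, 0, -0.22, -0.05, 0.18, 0, 0, 1, 0, -0.22, -0.05, 0.18, 0, 0, 1]'

```text
time_s: 21.57
tcp_pos: [0.6208, 0.0075, 0.1026]
ee_rot: [[-0.012, -1.0, -0.002], [-1.0, 0.012, -0.004], [0.004, 0.002, -1.0]]
wrist_force: [-14.5, 4.6, 7.8]
gripper_width: 0.274
```

```bash
python3 look.py 16
```

```text
[-0.021 -0.006  0.003] [ 0.018 -0.048  0.021]  pose [0.6208 0.0075 0.1026]  t 21.57 F [-14.5   4.6   7.8] g 0.274
[1.46742294 5.09016037 0.23954223]
```

View pics/w16c.png

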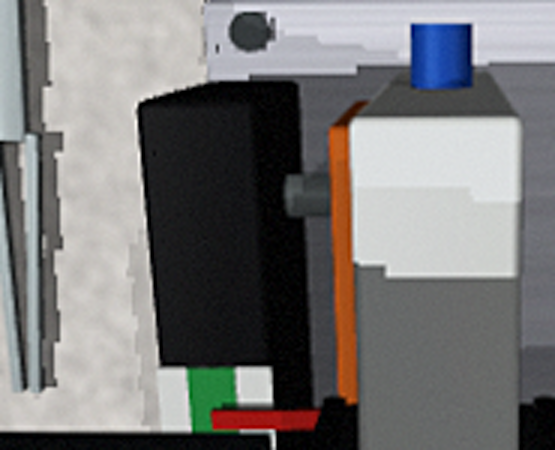

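View pics/s16c.png

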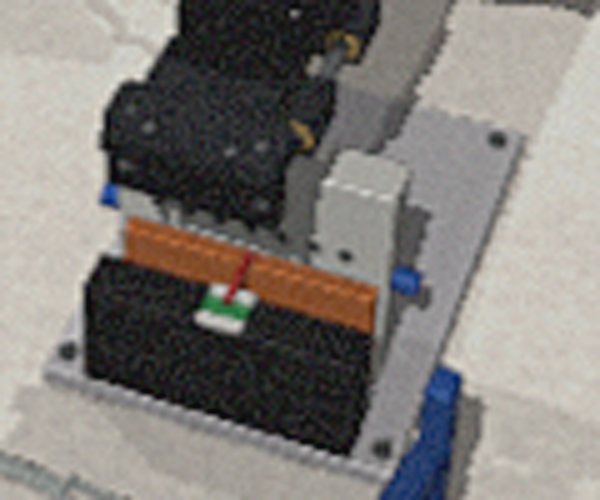

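View pics/scene16.png

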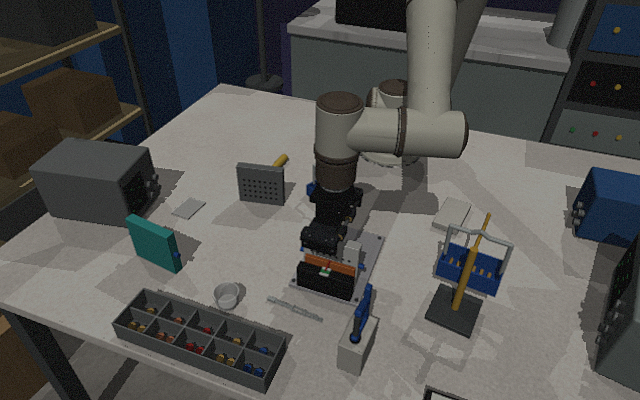

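Run:
```python
from h import *
np.set_printoptions(precision=4,suppress=True)
P=imaging.camera_params("wrist"); f=lambda x,y,z:onz(P,170+x/3-.33,100+y/3-.33,z)
print("tip",f(212,419,.078),"green",f(189,410,.074),f(237,410,.074)); a,b=f(331,128,.077),f(343,400,.077)
print("orange rear",a,b,"end y panel",f(352,118,.132),f(520,118,.132))
units((.621,.0083,.1025),179.2)
```

```text
tip [0.6695 0.0092 0.078 ] green [0.6753 0.0088 0.074 ] [0.665  0.0089 0.074 ]
orange rear [ 0.6421 -0.0506  0.077 ] [0.642  0.0057 0.077 ] end y panel [ 0.6331 -0.0577  0.132 ] [ 0.6102 -0.0574  0.132 ]
[-0.02  -0.006  0.003] [ 0.018 -0.048  0.022]  pose [0.6207 0.0075 0.1026]  t 21.72 F [-14.4   4.2   7.5] g 0.276
```

```bash
python3 -c "
from station import r
print(r.finish_job())"
```

```text
the job is handed in; nothing more can be done
None
```

The blue caddy is hanging by its handle on the hook, and the white panel is held pressed against the sprung stop. I handed the job in at about 21.7 s of the 58 s allowed.

- **Caddy:** I lifted the larger caddy out of the jig by the bar, beside the kink. I brought it over the hook's tip, lowered it until the arm took the weight, and let go. The last scene picture shows it still hanging at the kink.
- **Panel travel:** The pointer end is at about the middle of the green zone: measured at x = 0.6695 m, with the zone from 0.665 to 0.675. That is about 12 mm of travel, or roughly 9.5 to 10 N from the spring.
- **Panel fit:** The tool is vertical within about 0.3° and the stop plate's edge runs parallel to the panel.
- **Everything else:** The other objects look untouched in the last scene picture.

These checks did not agree fully:
- **Force:** The wrist reads about 14.4 N along the push, more than the spring alone. I put the extra 4 N down to friction, because the panel also presses on the bed with about 10 N. There is also about 4 N of sideways force.
- **Centring:** Depending on the measurement, the panel sits 1 to 2 mm off the stop's centre. This is within the 2 mm camera calibration.

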